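Take down the pellet die and put it away in its case

TASK

The pellet has been pressed out, so put the pressing die away in its open blue case: take the stack apart from the top (plunger, die body, release ring) and set each of these parts, and also the square die base that stands on the bench, in the foam pocket cut for it. Each part must sit right down in its pocket, upright as it stands now, the plunger hanging by its head with its rod down the small hole; set the parts down gently, do not let them fall, and leave the vial and the glue stick where they are.

Things in the scene. Friction and masses are not known exactly. Their poses are not given: they have to be found in the camera images.
- plunger: Steel plunger, top of the stack: rod 16 mm dia, 52 mm long, with a head 36 mm dia, 20 mm tall (0.24 kg). The rod stands in the die body's 18 mm bore, the head's underside on the body's top, 74 mm above the bench; draw it up over 45 mm to free it. Origin: centre of the rod's lower end; z up the rod, head from z = 52 to 72 mm.
- die_body: Thick upright steel tube, the middle of the stack: 46 mm outside dia, 18 mm bore, 44 mm tall, 0.48 kg. At the start it stands on the release ring, with the plunger in its bore. Origin: centre of its lower end; z up its axis.
- release_ring: Release ring: steel ring, 64 mm outside dia, 30 mm inside, 30 mm tall, 0.55 kg. At the start it stands on the bench at the bottom of the stack. Origin: centre of its underside; z up its axis.
- die_base: Die base: square steel plate 56 x 56 mm, 14 mm thick, with a round spigot 16 mm dia, 22 mm tall, in the middle of its top (36 mm tall in all, 0.38 kg), alone on the bench, spigot up; hold it by the spigot. Origin: centre of the plate's underside; z up the spigot, x and y parallel to the plate's sides.
- foam_small_hole: Fixed dark foam block, 98.5 mm square, 60 mm thick; four fill the open blue case, 2 x 2 at 100 mm centres, sides parallel. Foam top 64 mm, case rim 66 mm above the bench. Round hole 26 mm dia, 56 mm deep: the plunger's place, rod in the hole, head's underside on the foam. Origin: centre of the block's underside, under the pocket's centre; z up.
- foam_medium_round: Fixed dark foam block, 98.5 mm square, 60 mm thick; four fill the open blue case, 2 x 2 at 100 mm centres, sides parallel. Foam top 64 mm, case rim 66 mm above the bench. Round pocket 60 mm dia, 12 mm deep, pale floor 52 mm above the bench: the die body's place. Origin: centre of the block's underside, under the pocket's centre; z up.
- foam_large_round: Fixed dark foam block, 98.5 mm square, 60 mm thick; four fill the open blue case, 2 x 2 at 100 mm centres, sides parallel. Foam top 64 mm, case rim 66 mm above the bench. Round pocket 78 mm dia, 12 mm deep, pale floor 52 mm above the bench: the release ring's place. Origin: centre of the block's underside, under the pocket's centre; z up.
- foam_square: Fixed dark foam block, 98.5 mm square, 60 mm thick; four fill the open blue case, 2 x 2 at 100 mm centres, sides parallel. Foam top 64 mm, case rim 66 mm above the bench. Pocket 70 mm square, sides along the block's x and y, 12 mm deep, pale floor 52 mm above the bench: the die base's place. Origin: centre of the block's underside, under the pocket's centre; z up.
- vial: Bystander, to be left alone: closed clear vial with a light blue cap, 28 mm dia, 90 mm tall, standing loose on the bench beyond the stack. Origin: centre of its underside.
- glue_stick: Bystander, to be left alone: yellow glue stick, 29 mm dia, 92 mm tall, standing loose on the bench beyond the stack. Origin: centre of its underside.

How it is judged:
By the outcome, as a careful person would: the job done as asked, in the order asked, and still so for the second after the job is handed in, with the robot touching nothing.
It also fails if it takes over 128 s, if anything falls off the work surface, if the arm or the gripper's body presses on something with over 40 N, if the wrist force passes 120 N, or if a joint passes its speed limit or range.

ROBOT

A 6-joint arm with a two-finger parallel gripper is mounted at the origin on the work surface. World frame = base frame: x ahead of the robot, y to its left, z up, the work surface at z = 0. Lengths are in mm, angles in rad, forces in N, time in s.
With the tool pointing down it reaches from about 275 to 750 mm from the base axis. Payload 10.2 kg.
Tool frame: the origin (TCP) lies on the front face of the gripper's body, between the roots of the fingers; the fingertips stand 73 mm ahead of it and the grasp point (between the pads) lies ctrl.grip_depth ahead of it (ctrl.grip_depth is the distance from the TCP to the grasp point, in mm); z points along the fingers, y is the direction in which the jaws open and shut (so a half turn about z gives the same grasp; the last joint's range is limited). The gripper opens to 85 mm and grips with 20 to 120 N. Pads are 22 mm wide; open, the fingers measure 114 mm over their backs; the gripper's body (76 mm by 85 mm) begins 54 mm behind the grasp point. The pads swing forward as they close: fully open they stand 13 mm farther back than shut.
Start: joints at [-1.551, 0.313, 1.498, -0, 1.331, -0.223], TCP at [126.208, -509.611, 303.894] pointing down, gripper open.
Joint ranges: [-2.94, 2.94], [-0.97, 2.17], [0.19, 2.56], [-1.23, 4.37], [0.02, 3.11], [-2.88, 2.88]. Speed limits (rad/s): [2.39, 2.39, 3.01, 3.14, 3.14, 3.14].

INTERFACE

Orientations are given as a unit quaternion [w, x, y, z].
In Python, from rig import readout, capture, ctrl, nets gives the robot as it stands. The module is installed in compiled form; this text tells all that it offers.
- The arm moves only by the tool apply_moves, never from a script. Its argument "targets" is a list of rows, each a list of 4 numbers: the shift along the tool's x, y, z in cm, then the turn about the tool's z in degrees. A call has 1 to 8 rows; each row shifts and turns the commanded pose from where the row before left it, along the tool's axes as they then stand; what a row does not reach is not made up. A row lasts 1/10 s, in which the tool goes at most 50 mm and 8.59 degrees, less where a joint would pass 70% of its speed; a pose out of reach is approached as far as the arm can. A call with a gripper value outside its range is refused whole. "grip" is the finger opening in cm, from 0 to 8.54, set as the call begins (left out, the last holds). The fingers move at their own pace and stop on an object; "force" is the grip in N (left out, the last holds). Time passes only in rows, so rows that do not move let the fingers close. It gives the time, the measured TCP pose, the force and the opening at its end, in the units of the state.
- readout.sense(): the state, without advancing time (a new reading comes with each control period).
- capture(name): name is "side" or "top"; returns a dict with "img" (384x512x3 uint8, red, green, blue), "fov_y" (degrees; the focal length in pixels is half the picture's height over the tangent of half this angle, whatever the lens; pixels are square), "cx", "cy" (the principal point, pixels), "eye" and "rotation" of the camera in the world. Camera axes: x right, y down, z forward; pixel columns grow to the right and rows downward; lengths in mm; the calibration is good to about 2 mm. A picture is of the moment at which its call begins. There is no depth.
- ctrl.finish_job(): hands the job in, once; it reports no verdict.
Trained networks look in the newest picture that a camera, given by its name, has taken for a name from the list of things; names that differ only in an ending like _2 or _b are one class to them, and where a whole thing is asked for, a point or a joint stands for the part that bears it (a point fixed in the world has none). Each returns a list of dicts, best first, with "score" (0 to 1); they miss things now and then, are a little off and sometimes report something else, mostly with a low value. They report only what shows in the picture. A call takes as long as a camera call.
- nets.boxes_of(camera, target): "location" ([column, row] as shares, 0 to 1, of the picture: columns of its width, rows of its height, amid what is visible of it).
The state is a dict: "time_s": time; "joints": joint angles; "dq": joint speeds; "tau": joint torques, N m; "eef_pos": TCP position; "ee_rot": TCP orientation; "force": force on the tool from outside, world axes, zero at the start; "wrist_torque": the same for the moment, N m; "grip_width": opening from 0.0 (shut) to 1.0 (fully open).
Only numpy, scipy, OpenCV 4.12 (cv2) and the standard library are available. Lean on these libraries where they do the work, as an engineer would, in place of code of your own. Each camera call takes 0.05 s, during which the arm holds its last target.

## Working session

There is one attempt and no reset: what is moved stays moved. The work goes in short steps, Python scripts to look and compute and a tool call to move; the robot and the scene stay as the last step left them, time stands still between calls to the robot, and variables do not carry over. Pictures are saved under pics/ and viewed, and the job is handed in when it is done.

Besides the shell and the picture viewer there is one more tool, called after ">>>" as name([rows], argument=value, ...), one row to a line, values as JSON. apply_moves: Moves the arm, as the interface text tells. Its arguments: {"type":"object","properties":{"targets":{"type":"array"},"grip":{"type":"number"},"force":{"type":"number"}},"required":["targets"]}

```bash
mkdir -p pics; cat > h.py <<'E'
import numpy as np,cv2
from rig import readout,capture,ctrl,nets
def snap(n,f):
    c=capture(n); cv2.imwrite('pics/'+f,c['img'][:,:,::-1]); return c
def ray(c,u,v):
    f=c['img'].shape[0]/2/np.tan(np.radians(c['fov_y'])/2)
    d=np.array(c['rotation'])@np.array([(u-c['cx'])/f,(v-c['cy'])/f,1]); return np.array(c['eye']),d
def at(c,u,v,z):
    e,d=ray(c,u,v); return e+d*(z-e[2])/d[2]
def proj(c,p):
    f=c['img'].shape[0]/2/np.tan(np.radians(c['fov_y'])/2)
    q=np.array(c['rotation']).T@(np.array(p,float)-c['eye']); return q[0]/q[2]*f+c['cx'],q[1]/q[2]*f+c['cy']
E
python3 - <<'E'
from h import *
for n in('top','side'):
    c=snap(n,n+'0.png'); print({k:v for k,v in c.items() if k!='img'})
    for t in['plunger','die_body','release_ring','die_base','foam_small_hole','foam_medium_round','foam_large_round','foam_square','vial','glue_stick']:
        r=nets.boxes_of(n,t)[:2]; print(t,[(round(x['score'],2),round(x['location'][0]*512),round(x['location'][1]*384)) for x in r])
print(readout.sense(),ctrl.grip_depth)
E
```

```text
{'fov_y': 48.25666334982536, 'cx': 262.85186430221296, 'cy': 179.24946389231397, 'eye': array([ 349.90500585,  -15.45483549, 1156.30379051]), 'rotation': array([-0.0730566 ,  0.71117685, -0.69591495,  0.06776868])}
plunger [(0.72, 365, 166), (0.45, 155, 180)]
die_body [(0.52, 165, 188)]
release_ring [(0.47, 166, 191)]
die_base [(0.62, 265, 203)]
foam_small_hole [(0.66, 366, 204)]
foam_medium_round [(0.93, 329, 205), (0.48, 143, 134)]
foam_large_round [(0.64, 364, 165)]
foam_square [(0.85, 327, 164), (0.45, 265, 201)]
vial [(0.71, 143, 136)]
glue_stick [(0.58, 178, 128)]
{'fov_y': 47.57486178220476, 'cx': 256.0751117316984, 'cy': 192.37799160428392, 'eye': array([320.64081204, 638.98122556, 915.64169503]), 'rotation': array([ 0.0651314 , -0.19594087,  0.92370433, -0.32270016])}
plunger [(0.78, 220, 271)]
die_body [(0.65, 225, 285)]
release_ring [(0.95, 222, 296)]
die_base [(0.82, 280, 207)]
foam_small_hole [(0.58, 323, 129), (0.45, 220, 271)]
foam_medium_round []
foam_large_round [(0.9, 291, 116)]
foam_square [(0.77, 279, 141)]
vial [(0.78, 157, 277)]
glue_stick [(0.89, 174, 247)]
{'time_s': 1.1, 'joints': array([-1.55142917e+00,  3.12934219e-01,  1.49766432e+00, -1.96492253e-05,
        1.33094983e+00, -2.23427368e-01]), 'dq': array([-2.32424397e-04,  1.12736069e-03,  9.68862919e-04, -3.48147533e-05,
       -5.73798908e-04, -1.08151497e-03]), 'tau': array([ 1.26495535e-03, -4.12166476e+01, -2.59896344e+01, -1.56136671e-04,
        4.57134920e-04, -2.12040595e-05]), 'eef_pos': array([ 126.18981228, -509.63859889,  303.89010427]), 'ee_rot': array([ 2.10564404e-05,  9.92640114e-01,  1.21101621e-01, -1.17491970e-05]), 'force': array([-0.01832094,  0.07194083, -0.11253797]), 'wrist_torque': array([-0.01574283,  0.01092482,  0.01503336]), 'grip_width': 1.0004828337205833} 53.900000000000006
```

```bash
cat >> h.py <<'E'
from scipy.spatial.transform import Rotation as R
_cap=capture
def capture(n):
    c=_cap(n); q=c['rotation']; c['rotation']=R.from_quat([q[1],q[2],q[3],q[0]]).as_matrix(); return c
def load(n):
    import pickle; return pickle.load(open(n,'rb'))
E
python3 - <<'E'
from h import *
import pickle
for n in('top','side'):
    c=snap(n,n+'1.png'); pickle.dump(c,open(n+'1.pkl','wb'))
    cv2.imwrite(f'pics/{n}1b.png',cv2.resize(c['img'][:,:,::-1],(800,600),interpolation=cv2.INTER_CUBIC))
c=load('top1.pkl');s=load('side1.pkl')
cv2.imwrite('pics/topcase.png',cv2.resize(c['img'][130:250,230:410,::-1],None,fx=4.4,fy=4.4,interpolation=cv2.INTER_CUBIC))
cv2.imwrite('pics/topstack.png',cv2.resize(c['img'][100:220,110:290,::-1],None,fx=4.4,fy=4.4,interpolation=cv2.INTER_CUBIC))
E
```

```text
(no output)
```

View pics/top1b.png

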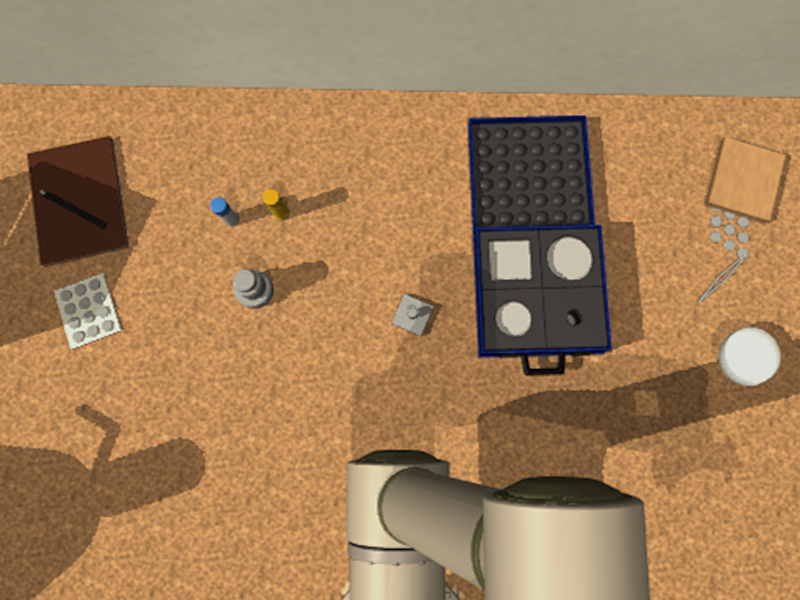

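View pics/side1b.png

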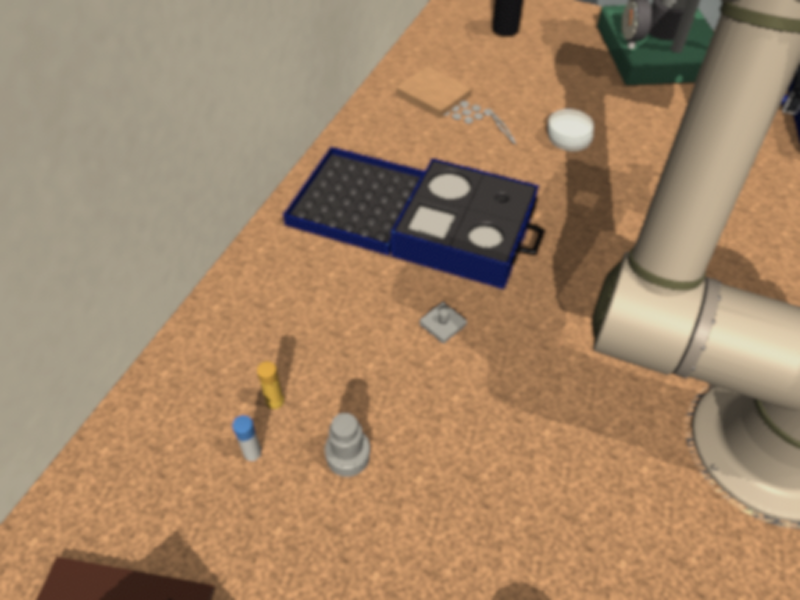

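View pics/topcase.png

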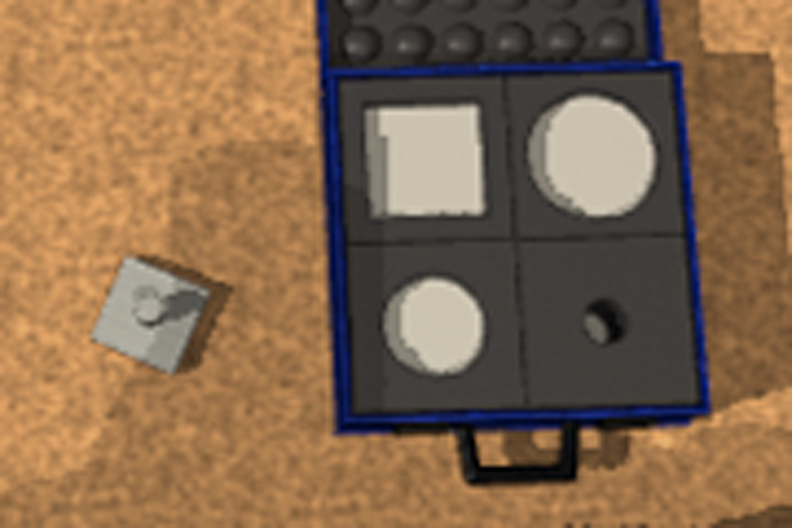

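View pics/topstack.png

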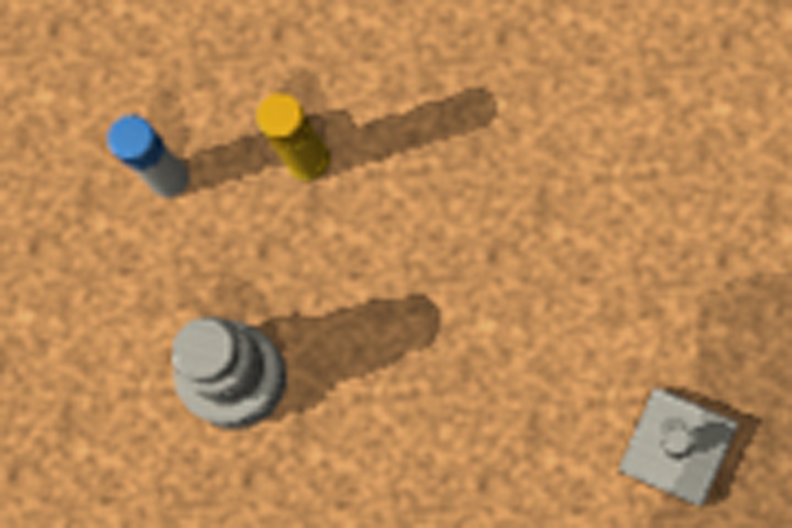

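```bash
python3 - <<'E'
from h import *
c=load('top1.pkl');s=load('side1.pkl')
def tc(p,z,o=(230,130)): return at(c,(p[0]+.5)/4.4-.5+o[0],(p[1]+.5)/4.4-.5+o[1],z)[:2].round(1)
for n,p in dict(med=(435,326),large=(592,156),sq=(424.5,160),hole=(605,322),cross=(516,239),s1=(503,76),s2=(527,405),s3=(348,241.5),s4=(690,235)).items(): print(n,tc(p,64))
for n,p in dict(sp=(148,301),a=(132,257),b=(211,294),cc=(174,374),d=(93,338)).items(): print(n,tc(p,36 if n=='sp' else 14))
o=(110,100)
print('head',tc((205,350),94,o),'headL',tc((172,350),94,o),tc((237,350),94,o))
print('ring',tc((230,372),30,o), tc((285,378),30,o),tc((230,427),30,o))
print('vialcap',tc((135,138),90,o),'glue',tc((281,115),92,o))
def sc(p,z): return at(s,(p[0]+.5)*.64-.5,(p[1]+.5)*.64-.5,z)[:2].round(1)
print('side head',sc((345,422),94),'large',sc((449,186),64),'med',sc((486,236),64),'hole',sc((502,198),64),'sq',sc((432,222),64),'spigot',sc((443,309),36))
print('sidevial',sc((244,425),90),sc((267,370),92))
cv2.imwrite('pics/sidecase.png',cv2.resize(s['img'][95:215,230:360,::-1],None,fx=5,fy=5,interpolation=cv2.INTER_CUBIC))
cv2.imwrite('pics/sidestack.png',cv2.resize(s['img'][220:320,140:260,::-1],None,fx=6,fy=6,interpolation=cv2.INTER_CUBIC))
E
```

```text
med [ 510.2 -174.7]
large [ 614.1 -268.7]
sq [ 609.5 -169.3]
hole [ 514.6 -273.8]
cross [ 562.9 -222.8]
s1 [ 662.2 -216.6]
s2 [ 465.2 -227.5]
s3 [ 559.3 -123.9]
s4 [ 567.4 -325.1]
sp [525.7  -6.7]
a [556.3   3.9]
b [534.3 -45. ]
cc [484.7 -23.3]
d [505.6  26.6]
head [559.1 264.9] headL [558.7 283.9] [559.5 246.5]
ring [558.4 265.6] [555.4 231.9] [524.6 263.3]
vialcap [686.7 316.6] glue [702.  230.6]
side head [563.4 261.9] large [ 616.5 -265.8] med [ 511.7 -173.1] hole [ 516.8 -275.3] sq [ 609.8 -166.3] spigot [527.3 -14.8]
sidevial [687.1 319.6] [703.1 232. ]
```

View pics/sidecase.png

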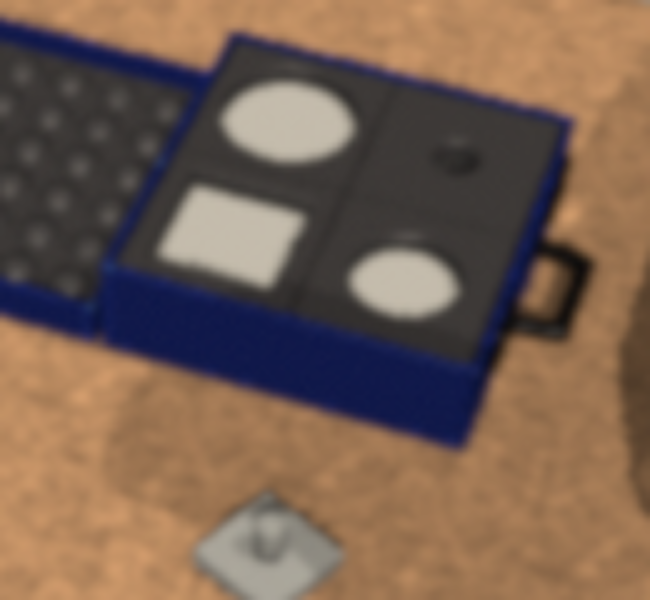

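View pics/sidestack.png

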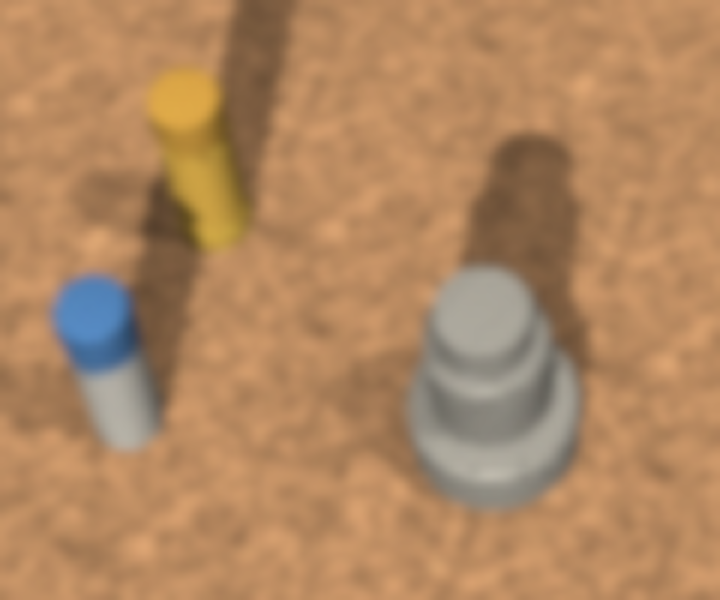

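```bash
cat >> h.py <<'E'
def go(x,y,z,yaw=None,n=8,s=None):
    s=s or readout.sense(); p=s['eef_pos'];q=s['ee_rot'];M=R.from_quat([q[1],q[2],q[3],q[0]]).as_matrix()
    y0=np.degrees(np.arctan2(M[1,0],M[0,0])); turn=0 if yaw is None else -((yaw-y0+180)%360-180)
    d=M.T@(np.array([x,y,z])-p)/10
    print('t',round(s['time_s'],2),'pos',p.round(1),'yaw',y0.round(2),'tilt',M[2].round(4),'j',s['joints'].round(2),'F',s['force'].round(1),'w',round(s['grip_width']*85.4,1))
    print('shift cm (tool axes now)',d.round(2),'turn',np.round(turn,2),'per row',(d/n).round(2),np.round(turn/n,2))
E
python3 - <<'E'
from h import *
c=load('top1.pkl');s=load('side1.pkl')
z=lambda p:at(s,(p[0]+.5)/6-.5+140,(p[1]+.5)/6-.5+220,94)[:2].round(1)
print('head side',z((483,314)))
im=s['img'].copy(); im2=c['img'].copy()
cv2.imwrite('pics/b1.png',cv2.resize(im2[180:222,245:285,::-1],None,fx=14,fy=14,interpolation=cv2.INTER_CUBIC))
cv2.imwrite('pics/b2.png',cv2.resize(im[185:225,260:305,::-1],None,fx=14,fy=14,interpolation=cv2.INTER_CUBIC))
# overlay of predicted stack/base circles
def circ(c,x,y,zz,r,I,k,o):
    t=np.linspace(0,2*np.pi,60); pts=[proj(c,(x+r*np.cos(a),y+r*np.sin(a),zz)) for a in t]
    pts=np.array([((u+.5-o[0])*k,(v+.5-o[1])*k) for u,v in pts]).astype(np.int32); cv2.polylines(I,[pts],True,(0,0,255),1)
for nm,cc,o,w in(('t',c,(140,160),50),('s',s,(190,255),60)):
    I=cv2.resize(cc['img'][o[1]:o[1]+w,o[0]:o[0]+w,::-1],None,fx=10,fy=10,interpolation=cv2.INTER_CUBIC)
    for zz,r in((94,18),(74,23),(30,32),(0,32)): circ(cc,560,264,zz,r,I,10,o)
    cv2.imwrite(f'pics/ov{nm}.png',I)
E
cd pics; python3 -c "
import cv2,numpy as np
a=[cv2.resize(cv2.imread(f),(390,390)) for f in('ovt.png','ovs.png')]
cv2.imwrite('ov.png',np.hstack(a))
a=[cv2.resize(cv2.imread(f),(390,390)) for f in('b1.png','b2.png')]
cv2.imwrite('b.png',np.hstack(a))"
```

```text
head side [562.3 266.6]
```

View pics/ov.png

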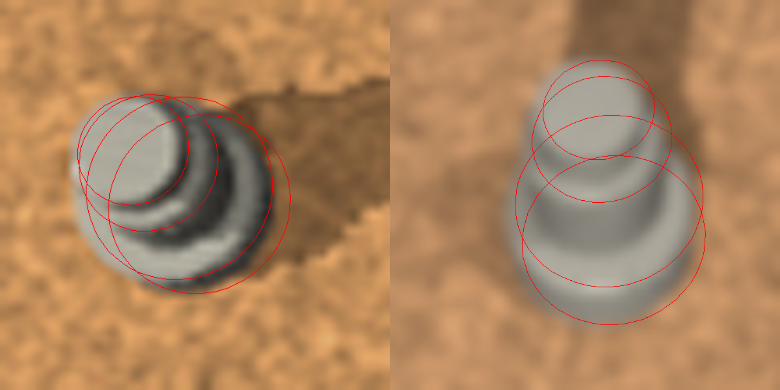

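View pics/b.png

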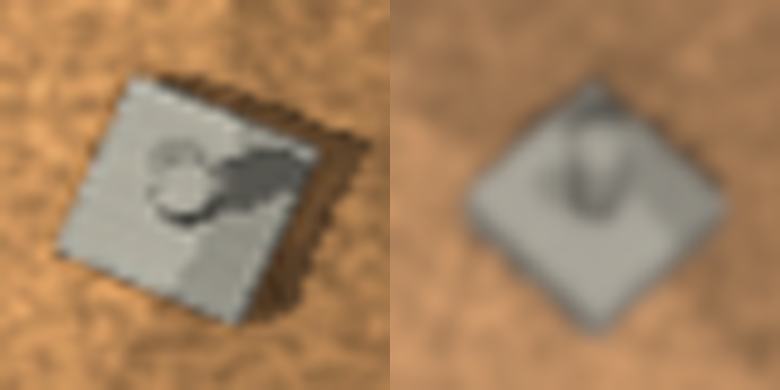

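```bash
python3 - <<'E'
from h import *
c=load('top1.pkl');s=load('side1.pkl')
t=lambda p,z:at(c,245+p[0]/9.75-.5,180+p[1]/9.29-.5,z)[:2]
d=lambda p,z:at(s,260+p[0]/8.667-.5,185+p[1]/9.75-.5,z)[:2]
print('sp',t((183,187),36),d((207,125),36))
for f,P in((t,((132,77),(320,152),(238,323),(58,252))),(d,((208,80),(337,205),(205,335),(78,200)))):
    Q=np.array([f(p,14) for p in P]);print(Q.round(1).tolist(),Q.mean(0).round(1),[np.hypot(*(Q[i]-Q[i-1])).round(1) for i in range(4)],[np.degrees(np.arctan2(*(Q[i]-Q[i-1])[::-1])).round(1) for i in range(4)])
go(560.5,265.5,240,-10,26)
E
```

```text
sp [521.42591681  -6.81587055] [527.55217695 -15.6461375 ]
[[556.9, 8.2], [535.9, -44.3], [485.6, -22.6], [505.1, 27.3]] [520.9  -7.8] [np.float64(55.2), np.float64(56.6), np.float64(54.8), np.float64(53.6)] [np.float64(-20.3), np.float64(-111.8), np.float64(156.7), np.float64(68.7)]
[[538.1, -46.5], [487.5, -22.9], [507.9, 32.2], [558.6, 7.1]] [523.   -7.5] [np.float64(57.4), np.float64(55.9), np.float64(58.8), np.float64(56.5)] [np.float64(-110.9), np.float64(155.0), np.float64(69.6), np.float64(-26.4)]
t 1.2 pos [ 126.2 -509.6  303.9] yaw 13.91 tilt [ 0.e+00 -1.e-04 -1.e+00] j [-1.55  0.31  1.5   0.    1.33 -0.22] F [-0.9  0.3  0.4] w 85.3
shift cm (tool axes now) [ 60.79 -64.8    6.39] turn 23.91 per row [ 2.34 -2.49  0.25] 0.92
```

>>> apply_moves([
  [0, 0, 0, 3],
  [0, 0, 0, 5],
  [0, 0, 0, 3.1],
  [0, 0, 0, 0],
])

```text
time_s: 1.6
eef_pos: [126.2, -509.6, 303.9]
ee_rot: [-0.0, 1.0, 0.024, -0.0]
force: [-0.2, -0.1, 1.4]
grip_width: 0.997
```

```bash
python3 - <<'E'
from h import *
go(560.5,265.5,240,2.8,26)
E
```

```text
t 1.6 pos [ 126.2 -509.6  303.9] yaw 2.79 tilt [-0.e+00 -1.e-04 -1.e+00] j [-1.55  0.31  1.5  -0.    1.33 -0.03] F [-0.2 -0.1  1.4] w 85.1
shift cm (tool axes now) [ 47.15 -75.31   6.39] turn -0.01 per row [ 1.81 -2.9   0.25] -0.0
```

>>> apply_moves([
  [0.9, -1.4, 0, 0],
  [1.8, -2.9, 0, 0],
  [1.8, -2.9, 0, 0],
  [1.8, -2.9, 0, 0],
  [1.8, -2.9, 0, 0],
  [1.8, -2.9, 0, 0],
  [1.8, -2.9, 0, 0],
  [1.8, -2.9, 0, 0],
])

```text
time_s: 2.4
eef_pos: [250.8, -285.0, 304.0]
ee_rot: [0.0, 1.0, 0.025, 0.0]
force: [0.3, -0.5, 0.2]
grip_width: 0.999
```

>>> apply_moves([
  [1.8, -2.9, 0, 0],
  [1.8, -2.9, 0, 0],
  [1.8, -2.9, 0, 0],
  [1.8, -2.9, 0, 0],
  [1.8, -2.9, 0, 0],
  [1.8, -2.9, 0, 0],
  [1.8, -2.9, 0, 0],
  [1.8, -2.9, 0, 0],
])

```text
time_s: 3.2
eef_pos: [383.3, -46.1, 304.1]
ee_rot: [0.0, 1.0, 0.025, 0.0]
force: [-0.2, 0.3, 0.2]
grip_width: 0.997
```

>>> apply_moves([
  [1.8, -2.9, 0, 0],
  [1.8, -2.9, 0, 0],
  [1.8, -2.9, 0, 0],
  [1.8, -2.9, 0, 0],
  [1.8, -2.9, 0, 0],
  [1.8, -2.9, 0, 0],
  [1.8, -2.9, 0.5, 0],
  [1.8, -2.9, 0.5, 0],
])

```text
time_s: 4.0
eef_pos: [515.8, 192.7, 293.8]
ee_rot: [0.0, 1.0, 0.026, 0.0]
force: [0.8, -1.2, -0.4]
grip_width: 1.003
```

>>> apply_moves([
  [1.8, -2.9, 0.5, 0],
  [0.9, -1.5, 0.5, 0],
  [0.5, -0.8, 0.5, 0],
  [0, 0, 0, 0],
  [0, 0, 0, 0],
])

```text
time_s: 4.5
eef_pos: [544.6, 244.2, 279.0]
ee_rot: [0.0, 1.0, 0.025, -0.0]
force: [-0.1, 0.1, -0.1]
grip_width: 0.999
```

```bash
python3 - <<'E'
from h import *
go(560.5,265.5,148,2.8,8)
E
```

```text
t 4.5 pos [544.6 244.2 279. ] yaw 2.82 tilt [-2.e-04  2.e-04 -1.e+00] j [ 0.23  0.49  1.31 -0.    1.35  1.75] F [-0.1  0.1 -0.1] w 85.3
shift cm (tool axes now) [ 1.7  -2.05 13.1 ] turn 0.02 per row [ 0.21 -0.26  1.64] 0.0
```

>>> apply_moves([
  [0.85, -1.05, 1, 0],
  [0.85, -1.0, 2, 0],
  [0, 0, 2.5, 0],
  [0, 0, 2.5, 0],
  [0, 0, 1.0, 0],
  [0, 0, 0.5, 0],
  [0, 0, 0, 0],
])

```text
time_s: 5.2
eef_pos: [560.9, 265.8, 184.5]
ee_rot: [-0.0, 1.0, 0.024, 0.0]
force: [-0.3, -0.1, 0.0]
grip_width: 1.002
```

```bash
python3 - <<'E'
from h import *
go(560.5,265.5,148,2.8,8)
for n,o in(('side',(170,200)),('top',(110,110))):
    c=snap(n,'x.png'); cv2.imwrite(f'pics/a_{n}.png',cv2.resize(c['img'][o[1]:o[1]+130,o[0]:o[0]+130,::-1],None,fx=4.5,fy=4.5,interpolation=cv2.INTER_CUBIC))
E
```

```text
t 5.2 pos [560.9 265.8 184.5] yaw 2.79 tilt [ 7.e-04 -1.e-04 -1.e+00] j [ 0.25  0.63  1.34 -0.    1.17  1.78] F [-0.3 -0.1  0. ] w 85.5
shift cm (tool axes now) [-0.04  0.03  3.65] turn -0.01 per row [-0.01  0.    0.46] -0.0
```

View pics/a_side.png

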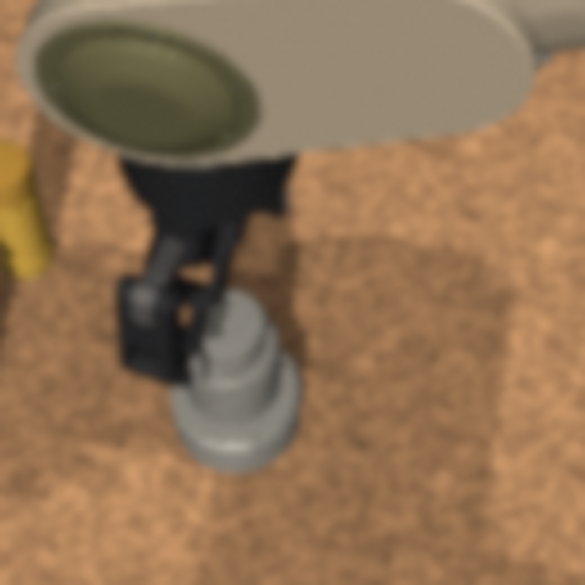

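View pics/a_top.png

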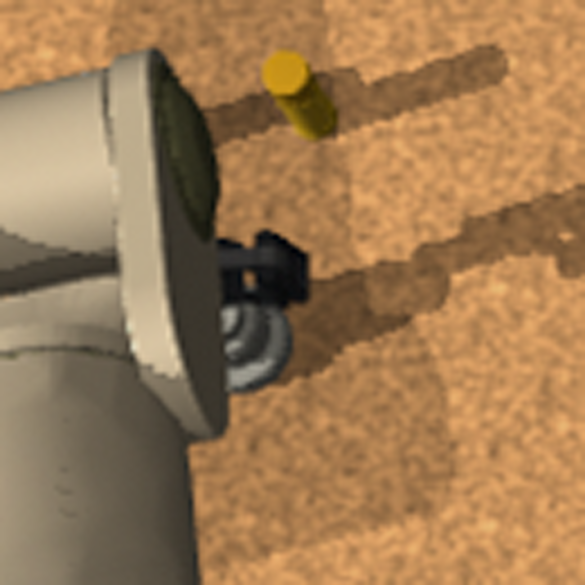

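```bash
python3 - <<'E'
from h import *
s=load('side1.pkl');c=load('top1.pkl')
for y in(265.8-50,265.8+50):
  for z in(122,): 
    u,v=proj(s,(560.9,y,z));print('side',y,z,(u-170)*4.5,(v-200)*4.5); u,v=proj(c,(560.9,y,z));print('top',(u-110)*4.5,(v-110)*4.5)
E
```

```text
side 215.8 122 273.2893807940661 207.89696893453885
top 284.760595583557 299.7320780403378
side 315.8 122 174.25129021691765 385.8155343743839
top 102.98012157568793 295.9659445646911
```

```bash
python3 - <<'E'
from h import *
out=[]
for n,o in(('side',(185,235)),('top',(140,150))):
    c=capture(n); k=7.8
    I=cv2.resize(c['img'][o[1]:o[1]+50,o[0]:o[0]+50,::-1],None,fx=k,fy=k,interpolation=cv2.INTER_CUBIC)
    for sg in(-1,1):
        for yy,col in((42.7,(0,0,255)),(57,(0,255,0))):
            P=[proj(c,(560.9+dx,265.8+sg*yy,z)) for dx,z in((-11,124),(11,124),(11,160),(-11,160))]
            cv2.polylines(I,[np.array([((u+.5-o[0])*k,(v+.5-o[1])*k) for u,v in P]).astype(np.int32)],True,col,1)
    out.append(I)
cv2.imwrite('pics/w.png',np.hstack(out))
E
```

```text
(no output)
```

View pics/w.png

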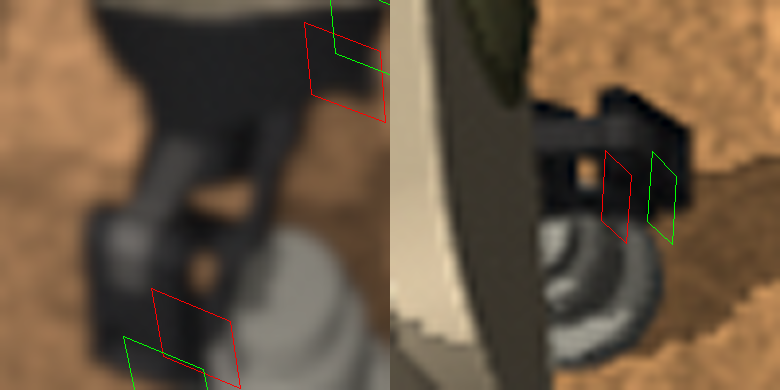

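>>> apply_moves([
  [0, 0, 0, -8],
  [0, 0, 0, -8],
  [0, 0, 0, -8],
  [0, 0, 0, -8],
  [0, 0, 0, -8],
  [0, 0, 0, -8],
  [0, 0, 0, -8],
  [0, 0, 0, -8],
])

```text
time_s: 6.2
eef_pos: [560.8, 266.2, 184.6]
ee_rot: [0.0, 0.833, 0.553, 0.001]
force: [-0.9, 0.2, -0.2]
grip_width: 1.001
```

>>> apply_moves([
  [0, 0, 0, -8],
  [0, 0, 0, -8],
  [0, 0, 0, -7],
  [0, 0, 0, -3],
  [0, 0, 0, 0],
])

```text
time_s: 6.7
eef_pos: [560.8, 266.2, 184.5]
ee_rot: [0.0, 0.689, 0.724, 0.0]
force: [-0.4, -0.3, 0.2]
grip_width: 1.002
```

```bash
python3 - <<'E'
from h import *
go(560.5,265.5,148,92.8,8)
out=[]
for n,o in(('side',(175,215)),('top',(120,130))):
    c=capture(n); k=6.5
    I=cv2.resize(c['img'][o[1]:o[1]+75,o[0]:o[0]+60,::-1],None,fx=k,fy=k,interpolation=cv2.INTER_CUBIC)
    for sg in(-1,1):
        for yy,col in((42.7,(0,0,255)),(57,(0,255,0))):
            P=[proj(c,(560.9+sg*yy,265.8+dx,z)) for dx,z in((-11,124),(11,124),(11,160),(-11,160))]
            cv2.polylines(I,[np.array([((u+.5-o[0])*k,(v+.5-o[1])*k) for u,v in P]).astype(np.int32)],True,col,1)
    out.append(I)
cv2.imwrite('pics/w2.png',np.hstack(out))
E
```

```text
t 6.7 pos [560.8 266.2 184.5] yaw 92.84 tilt [ 2.e-04  1.e-03 -1.e+00] j [0.25 0.63 1.34 0.   1.17 0.21] F [-0.4 -0.3  0.2] w 85.6
shift cm (tool axes now) [-0.07 -0.04  3.65] turn 0.04 per row [-0.01 -0.01  0.46] 0.0
```

View pics/w2.png

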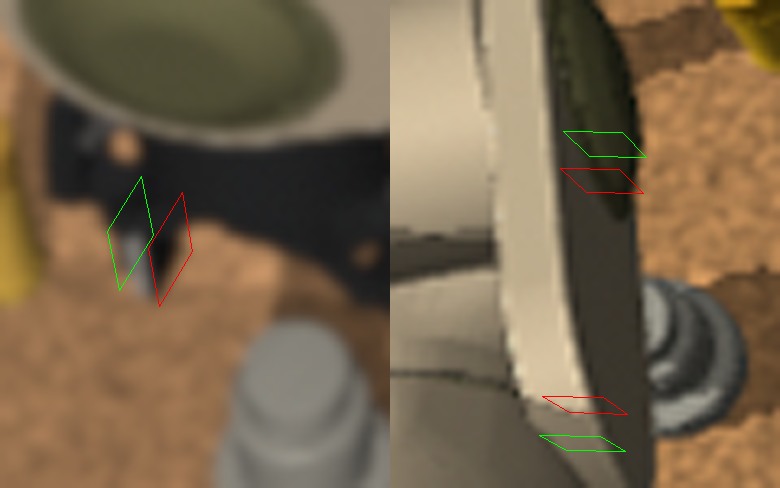

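>>> apply_moves([
  [0, 0, 1, 0],
  [0, 0, 1.3, 0],
  [0, 0, 1.0, 0],
  [0, 0, 0.35, 0],
  [0, 0, 0, 0],
])

```text
time_s: 7.3
eef_pos: [560.5, 266.1, 146.5]
ee_rot: [-0.0, 0.69, 0.724, -0.001]
force: [-1.0, -0.3, 0.4]
grip_width: 0.997
```

>>> apply_moves([
  [0, 0, 0, 0],
  [0, 0, 0, 0],
  [0, 0, 0, 0],
  [0, 0, 0, 0],
  [0, 0, 0, 0],
  [0, 0, 0, 0],
  [0, 0, 0, 0],
  [0, 0, 0, 0],
], grip=2.5, force=50)

```text
time_s: 8.1
eef_pos: [561.2, 266.2, 148.1]
ee_rot: [0.001, 0.69, 0.724, 0.001]
force: [2.4, 0.1, 5.2]
grip_width: 0.396
```

```bash
python3 - <<'E'
from h import *
go(560.5,265.5,148,92.8,8)
c=snap('side','x.png');o=(175,215)
cv2.imwrite('pics/g1.png',cv2.resize(c['img'][o[1]:o[1]+90,o[0]:o[0]+90,::-1],None,fx=6,fy=6,interpolation=cv2.INTER_CUBIC))
E
```

```text
t 8.1 pos [561.2 266.2 148.1] yaw 92.81 tilt [ 3.0e-04  1.9e-03 -1.0e+00] j [ 0.25  0.67  1.37 -0.    1.1   0.21] F [2.4 0.1 5.2] w 33.8
shift cm (tool axes now) [-0.07 -0.07  0.01] turn 0.01 per row [-0.01 -0.01  0.  ] 0.0
```

View pics/g1.png

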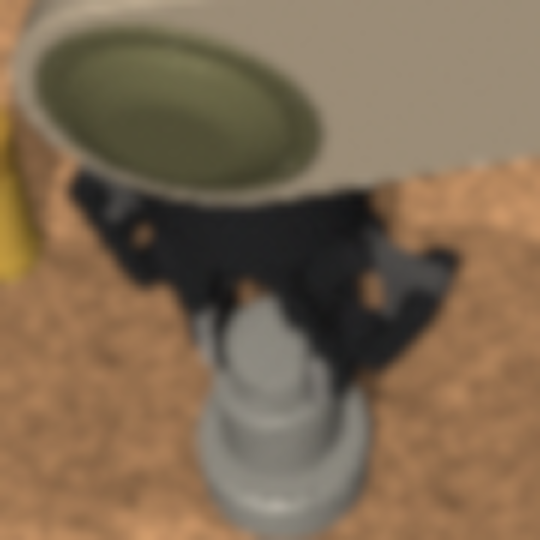

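>>> apply_moves([
  [0, 0, 0, 0],
  [0, 0, 0, 0],
  [0, 0, -0.3, 0],
  [0, 0, -0.5, 0],
  [0, 0, -0.7, 0],
  [0, 0, -0.5, 0],
  [0, 0, 0, 0],
])

```text
time_s: 8.85
eef_pos: [560.7, 266.3, 168.3]
ee_rot: [0.0, 0.69, 0.724, 0.0]
force: [-0.1, -0.4, -0.8]
grip_width: 0.401
```

```bash
python3 - <<'E'
from h import *
go(560.5,265.5,148,92.8,8)
c=snap('side','x.png');o=(175,215)
cv2.imwrite('pics/g2.png',cv2.resize(c['img'][o[1]:o[1]+90,o[0]:o[0]+90,::-1],None,fx=6,fy=6,interpolation=cv2.INTER_CUBIC))
E
```

```text
t 8.85 pos [560.7 266.3 168.3] yaw 92.82 tilt [ 2.e-04  8.e-04 -1.e+00] j [0.25 0.65 1.35 0.   1.14 0.21] F [-0.1 -0.4 -0.8] w 34.2
shift cm (tool axes now) [-0.08 -0.03  2.03] turn 0.02 per row [-0.01 -0.    0.25] 0.0
```

View pics/g2.png

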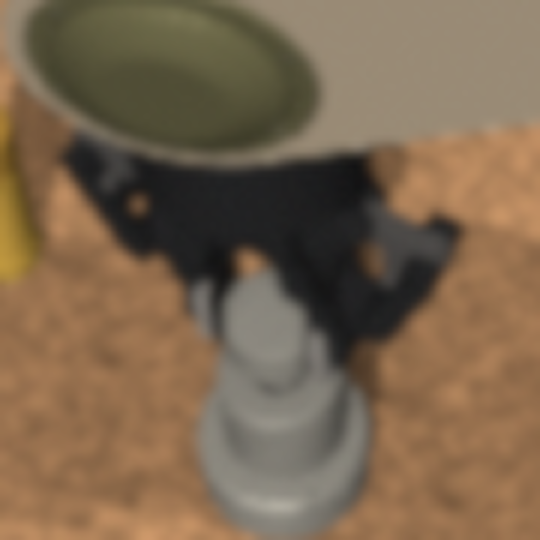

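>>> apply_moves([
  [0, 0, -0.7, 0],
  [0, 0, -1.2, 0],
  [0, 0, -1.5, 0],
  [0, 0, -1.5, 0],
  [0, 0, -1.2, 0],
  [0, 0, -0.7, 0],
  [0, 0, 0, 0],
])

```text
time_s: 9.6
eef_pos: [560.9, 266.2, 236.5]
ee_rot: [0.0, 0.69, 0.724, 0.001]
force: [0.1, -0.2, -1.8]
grip_width: 0.4
```

```bash
python3 - <<'E'
from h import *
go(515.5,-273.4,235,92.8,20)
E
```

```text
t 9.6 pos [560.9 266.2 236.5] yaw 92.81 tilt [ 3.0e-04  1.7e-03 -1.0e+00] j [ 0.25  0.58  1.28 -0.    1.28  0.21] F [ 0.1 -0.2 -1.8] w 34.2
shift cm (tool axes now) [-53.67  -7.18   0.12] turn 0.01 per row [-2.68 -0.36  0.01] 0.0
```

Total (−53.7, −7.2).

>>> apply_moves([
  [-0.7, 0, 0, 0],
  [-1.5, -0.3, 0, 0],
  [-2.5, -0.4, 0, 0],
  [-3, -0.4, 0, 0],
  [-3, -0.4, 0, 0],
  [-3, -0.4, 0, 0],
  [-3, -0.4, 0, 0],
  [-3, -0.4, 0, 0],
])

```text
time_s: 10.4
eef_pos: [542.5, 65.8, 234.9]
ee_rot: [-0.0, 0.69, 0.724, -0.0]
force: [-0.1, 1.0, -3.3]
grip_width: 0.401
```

>>> apply_moves([
  [-3, -0.4, 0, 0],
  [-3, -0.4, 0, 0],
  [-3, -0.4, 0, 0],
  [-3, -0.4, 0, 0],
  [-3, -0.4, 0, 0],
  [-3, -0.4, 0, 0],
  [-3, -0.4, 0, 0],
  [-3, -0.4, 0, 0],
])

```text
time_s: 11.2
eef_pos: [522.0, -175.2, 234.9]
ee_rot: [-0.0, 0.69, 0.724, -0.0]
force: [-0.7, 0.4, -2.6]
grip_width: 0.399
```

>>> apply_moves([
  [-3, -0.5, 0, 0],
  [-2.5, -0.4, 0, 0],
  [-2, -0.4, 0, 0],
  [-1.5, 0, 0, 0],
  [-1, 0, 0, 0],
  [0, 0, 0, 0],
  [0, 0, 0, 0],
])

```text
time_s: 11.9
eef_pos: [515.1, -273.2, 235.2]
ee_rot: [-0.0, 0.689, 0.724, 0.0]
force: [0.2, 0.1, -2.9]
grip_width: 0.399
```

```bash
python3 - <<'E'
from h import *
go(515.5,-273.4,138,92.8,20)
c=snap('side','x.png');o=(255,55)
cv2.imwrite('pics/g3.png',cv2.resize(c['img'][o[1]:o[1]+110,o[0]:o[0]+110,::-1],None,fx=5,fy=5,interpolation=cv2.INTER_CUBIC))
c=snap('top','x.png');o=(300,120)
cv2.imwrite('pics/g3t.png',cv2.resize(c['img'][o[1]:o[1]+110,o[0]:o[0]+110,::-1],None,fx=5,fy=5,interpolation=cv2.INTER_CUBIC))
E
```

```text
t 11.9 pos [ 515.1 -273.2  235.2] yaw 92.83 tilt [ 5.e-04 -3.e-04 -1.e+00] j [-0.69  0.5   1.41  0.    1.23 -0.74] F [ 0.2  0.1 -2.9] w 34.1
shift cm (tool axes now) [-0.03  0.04  9.72] turn 0.03 per row [-0.    0.    0.49] 0.0
```

View pics/g3.png

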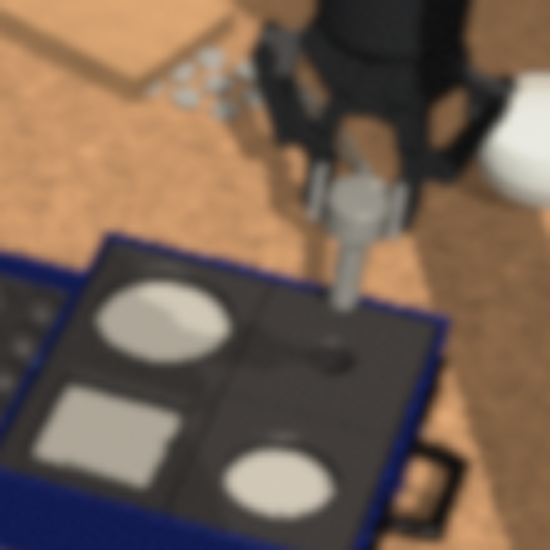

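View pics/g3t.png

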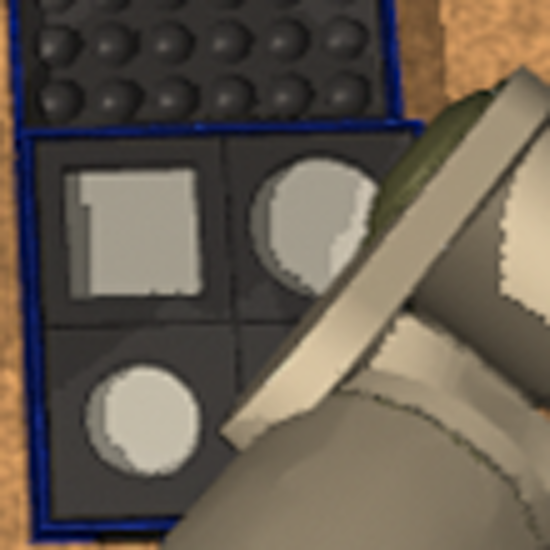

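```bash
python3 - <<'E'
from h import *
s=load('side1.pkl')
f=lambda p,z:at(s,255+p[0]/5-.5,55+p[1]/5-.5,z)[:2].round(1)
print('tip',f((343,302),109),'hole',f((337,355),64), f((337,358),64))
E
```

```text
tip [ 516.3 -273.6] hole [ 516.1 -280.4] [ 515.4 -278. ]
```

>>> apply_moves([
  [-0.2, 0, 0.7, 0],
  [0, 0, 1.2, 0],
  [0, 0, 1.2, 0],
  [0, 0, 0.7, 0],
  [0, 0, 0, 0],
])

```text
time_s: 12.5
eef_pos: [514.8, -275.4, 195.8]
ee_rot: [-0.001, 0.69, 0.724, -0.0]
force: [0.1, 0.0, -1.9]
grip_width: 0.399
```

```bash
python3 - <<'E'
from h import *
go(515.5,-275,138,92.8,20)
c=snap('side','x.png');o=(300,90)
cv2.imwrite('pics/g4.png',cv2.resize(c['img'][o[1]:o[1]+50,o[0]:o[0]+50,::-1],None,fx=11,fy=11,interpolation=cv2.INTER_CUBIC))
E
```

```text
t 12.5 pos [ 514.8 -275.4  195.8] yaw 92.81 tilt [ 0.0019 -0.002  -1.    ] j [-0.69  0.54  1.45  0.    1.15 -0.74] F [ 0.1  0.  -1.9] w 34.1
shift cm (tool axes now) [0.03 0.08 5.78] turn 0.01 per row [0.   0.   0.29] 0.0
```

View pics/g4.png

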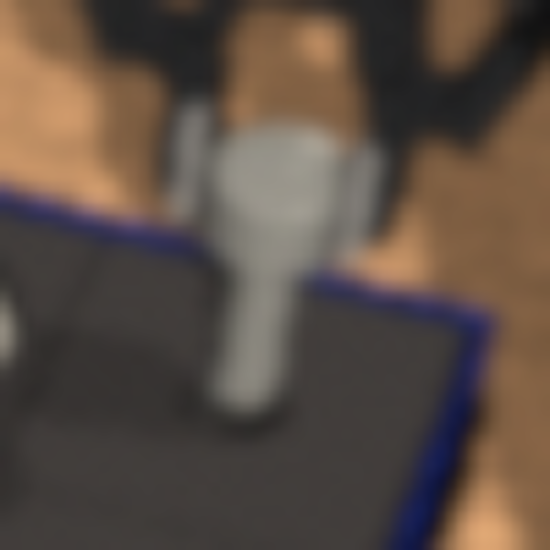

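>>> apply_moves([
  [0, 0, 0.4, 0],
  [0, 0, 0.5, 0],
  [0, 0, 0.6, 0],
  [0, 0, 0.5, 0],
  [0, 0, 0, 0],
])

```text
time_s: 13.05
eef_pos: [515.0, -275.6, 176.5]
ee_rot: [-0.001, 0.69, 0.724, -0.0]
force: [0.6, -0.3, -2.5]
grip_width: 0.401
```

```bash
python3 - <<'E'
from h import *
go(515.5,-275,138,92.8,20)
c=snap('side','x.png');o=(300,90)
cv2.imwrite('pics/g5.png',cv2.resize(c['img'][o[1]:o[1]+50,o[0]:o[0]+50,::-1],None,fx=11,fy=11,interpolation=cv2.INTER_CUBIC))
E
```

```text
t 13.05 pos [ 515.  -275.6  176.5] yaw 92.81 tilt [ 0.001  -0.0012 -1.    ] j [-0.69  0.56  1.47 -0.    1.11 -0.74] F [ 0.6 -0.3 -2.5] w 34.3
shift cm (tool axes now) [0.05 0.06 3.85] turn 0.01 per row [0.   0.   0.19] 0.0
```

View pics/g5.png

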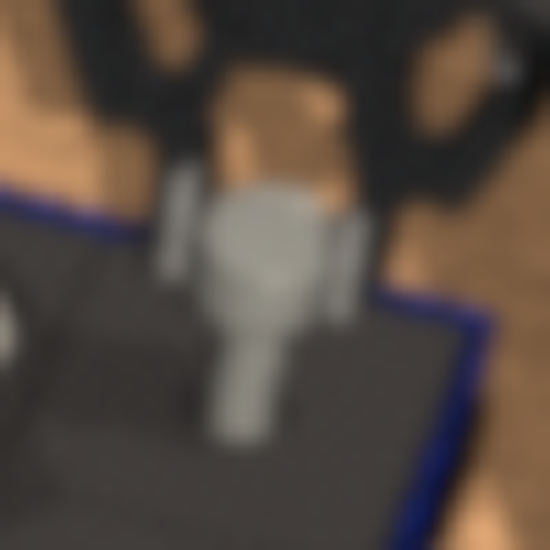

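>>> apply_moves([
  [0, 0, 0.5, 0],
  [0, 0, 0.7, 0],
  [0, 0, 0.7, 0],
  [0, 0, 0.7, 0],
  [0, 0, 0.5, 0],
  [0, 0, 0.3, 0],
  [0, 0, 0, 0],
])

```text
time_s: 13.8
eef_pos: [515.1, -275.7, 142.9]
ee_rot: [-0.0, 0.69, 0.724, -0.0]
force: [-0.1, -0.4, -2.1]
grip_width: 0.399
```

>>> apply_moves([
  [0, 0, 0.2, 0],
  [0, 0, 0.1, 0],
  [0, 0, 0.1, 0],
  [0, 0, 0, 0],
  [0, 0, 0, 0],
])

```text
time_s: 14.3
eef_pos: [515.2, -275.8, 139.5]
ee_rot: [0.0, 0.69, 0.724, -0.0]
force: [-0.0, -0.4, -2.7]
grip_width: 0.401
```

```bash
python3 - <<'E'
from h import *
go(515.5,-275,138,92.8,20)
c=snap('side','x.png');o=(300,90)
cv2.imwrite('pics/g6.png',cv2.resize(c['img'][o[1]:o[1]+50,o[0]:o[0]+50,::-1],None,fx=11,fy=11,interpolation=cv2.INTER_CUBIC))
E
```

```text
t 14.3 pos [ 515.2 -275.8  139.5] yaw 92.81 tilt [-1.e-04  1.e-04 -1.e+00] j [-0.69  0.61  1.5  -0.    1.03 -0.74] F [-0.  -0.4 -2.7] w 34.2
shift cm (tool axes now) [0.08 0.03 0.15] turn 0.01 per row [0.   0.   0.01] 0.0
```

View pics/g6.png

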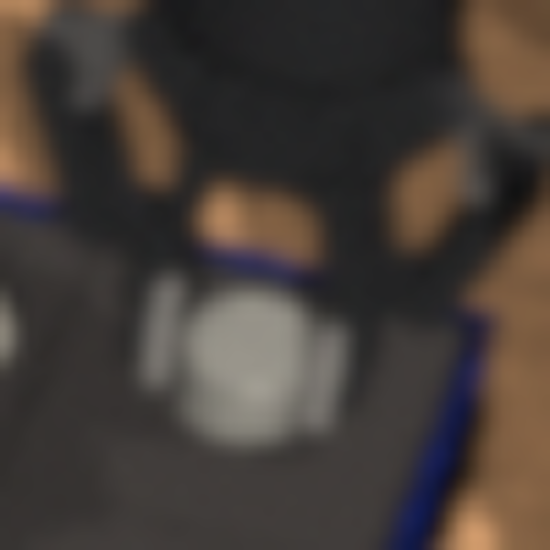

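>>> apply_moves([
  [0, 0, 0.1, 0],
  [0, 0, 0.05, 0],
  [0, 0, 0, 0],
])

```text
time_s: 14.65
eef_pos: [515.3, -275.8, 138.2]
ee_rot: [0.0, 0.69, 0.724, -0.0]
force: [0.5, 1.0, 1.1]
grip_width: 0.395
```

Contact starting (force −2.7 → +1.1). One more touch, then release to 50 mm.

>>> apply_moves([
  [0, 0, 0.03, 0],
  [0, 0, 0, 0],
])

```text
time_s: 14.85
eef_pos: [515.3, -275.8, 138.1]
ee_rot: [0.0, 0.69, 0.724, -0.0]
force: [-2.2, 1.2, 5.1]
grip_width: 0.399
```

>>> apply_moves([
  [0, 0, 0, 0],
  [0, 0, 0, 0],
  [0, 0, 0, 0],
  [0, 0, 0, 0],
], grip=5.2)

```text
time_s: 15.25
eef_pos: [515.2, -275.8, 137.5]
ee_rot: [-0.0, 0.69, 0.724, -0.0]
force: [0.4, 0.3, -0.1]
grip_width: 0.607
```

>>> apply_moves([
  [0, 0, -0.4, 0],
  [0, 0, -1, 0],
  [0, 0, -1.5, 0],
  [0, 0, -2, 0],
  [0, 0, -2, 0],
  [0, 0, -1, 0],
  [0, 0, 0, 0],
])

```text
time_s: 15.95
eef_pos: [515.5, -276.0, 218.3]
ee_rot: [0.002, 0.69, 0.724, 0.0]
force: [0.1, -0.1, -0.3]
grip_width: 0.606
```

```bash
python3 - <<'E'
from h import *
go(560.7,266.2,230,92.8,20)
c=snap('side','x.png');o=(300,90)
cv2.imwrite('pics/g7.png',cv2.resize(c['img'][o[1]:o[1]+50,o[0]:o[0]+50,::-1],None,fx=11,fy=11,interpolation=cv2.INTER_CUBIC))
o=(190,250)
cv2.imwrite('pics/g7b.png',cv2.resize(c['img'][o[1]:o[1]+60,o[0]:o[0]+60,::-1],None,fx=9,fy=9,interpolation=cv2.INTER_CUBIC))
E
```

```text
t 15.95 pos [ 515.5 -276.   218.3] yaw 92.81 tilt [-0.0021  0.0023 -1.    ] j [-0.69  0.52  1.43  0.    1.19 -0.74] F [ 0.1 -0.1 -0.3] w 51.7
shift cm (tool axes now) [53.93  7.17 -1.27] turn 0.01 per row [ 2.7   0.36 -0.06] 0.0
```

View pics/g7.png

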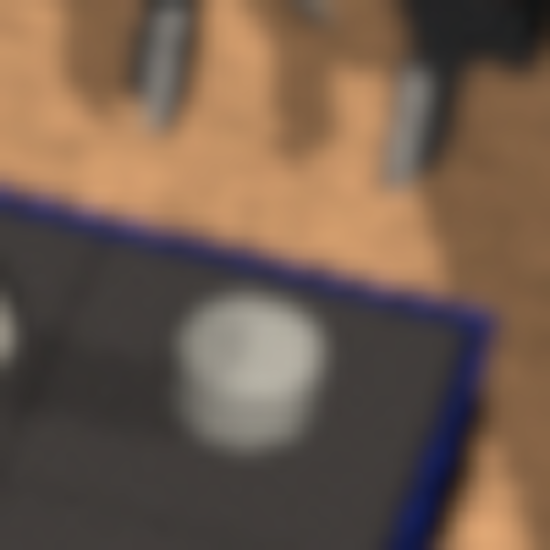

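View pics/g7b.png

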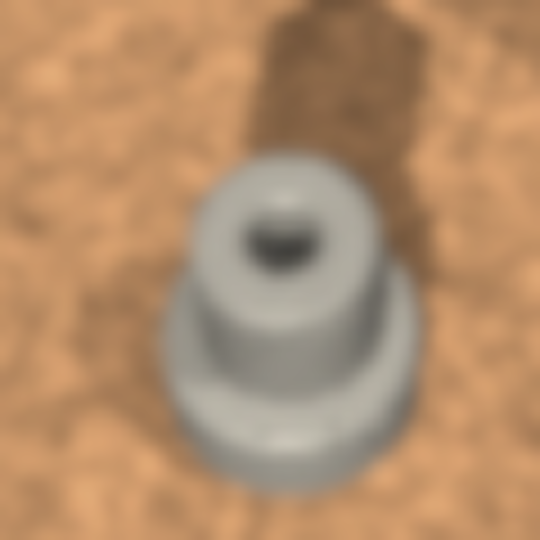

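```bash
python3 - <<'E'
from h import *
s=load('side1.pkl')
print('body side',at(s,190+288.5/9-.5,250+240.5/9-.5,74).round(1))
c=snap('top','x.png');o=(135,155)
cv2.imwrite('pics/g8.png',cv2.resize(c['img'][o[1]:o[1]+60,o[0]:o[0]+60,::-1],None,fx=9,fy=9,interpolation=cv2.INTER_CUBIC))
E
```

```text
body side [560.7 265.4  74. ]
```

View pics/g8.png

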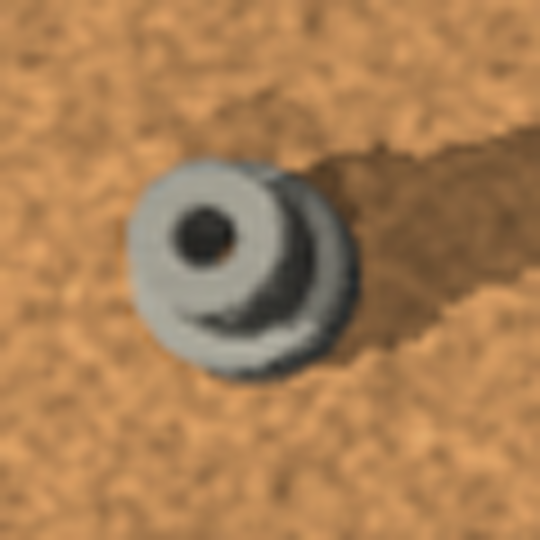

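>>> apply_moves([
  [1, 0.1, 0, 0],
  [2, 0.3, 0, 0],
  [3, 0.4, 0, 0],
  [3.5, 0.5, 0, 0],
  [3.5, 0.5, 0, 0],
  [3.5, 0.5, 0, 0],
  [3.5, 0.5, 0, 0],
  [3.5, 0.5, 0, 0],
], grip=7)

```text
time_s: 16.85
eef_pos: [536.1, -37.3, 215.8]
ee_rot: [-0.001, 0.689, 0.724, -0.0]
force: [0.2, -0.2, -0.8]
grip_width: 0.816
```

>>> apply_moves([
  [3.5, 0.5, 0, 0],
  [3.5, 0.5, 0, 0],
  [3.5, 0.5, 0, 0],
  [3.5, 0.5, 0, 0],
  [3.5, 0.5, 0, 0],
  [3, 0.4, 0, 0],
  [3, 0.4, 0, 0],
  [3, 0.4, 0, 0],
])

```text
time_s: 17.65
eef_pos: [559.8, 228.9, 215.7]
ee_rot: [-0.001, 0.689, 0.724, -0.001]
force: [0.6, -1.2, 0.0]
grip_width: 0.816
```

```bash
python3 - <<'E'
from h import *
c=load('top1.pkl')
print('bore top',at(c,135+206/9-.5,155+238/9-.5,74).round(1))
go(560.7,265.8,124,92.8,20)
E
```

```text
bore top [558.4 266.8  74. ]
t 17.65 pos [559.8 228.9 215.7] yaw 92.84 tilt [-2.0e-04 -1.7e-03 -1.0e+00] j [0.19 0.56 1.36 0.   1.22 0.15] F [ 0.6 -1.2  0. ] w 69.7
shift cm (tool axes now) [3.68 0.28 9.17] turn 0.04 per row [0.18 0.01 0.46] 0.0
```

>>> apply_moves([
  [1.8, 0, 0, 0],
  [1.2, 0.1, 1, 0],
  [0.5, 0, 2, 0],
  [0, 0, 1, 0],
  [0, 0, 0, 0],
])

```text
time_s: 18.15
eef_pos: [559.2, 261.3, 174.5]
ee_rot: [-0.001, 0.69, 0.724, -0.002]
force: [-0.1, -0.7, -0.1]
grip_width: 0.822
```

```bash
python3 - <<'E'
from h import *
go(560.3,266,124,92.8,20)
E
```

```text
t 18.15 pos [559.2 261.3 174.5] yaw 92.78 tilt [-9.0e-04 -3.8e-03 -1.0e+00] j [ 0.25  0.63  1.36 -0.    1.15  0.2 ] F [-0.1 -0.7 -0.1] w 70.2
shift cm (tool axes now) [0.47 0.15 5.05] turn -0.02 per row [0.02 0.01 0.25] -0.0
```

>>> apply_moves([
  [0.35, 0.15, 0.7, 0],
  [0, 0, 1.2, 0],
  [0, 0, 1.5, 0],
  [0, 0, 1.0, 0],
  [0, 0, 0.6, 0],
  [0, 0, 0, 0],
])

```text
time_s: 18.75
eef_pos: [560.9, 265.5, 125.5]
ee_rot: [-0.0, 0.69, 0.724, -0.001]
force: [0.2, -0.1, 0.6]
grip_width: 0.817
```

>>> apply_moves([
  [0, 0, 0, 0],
  [0, 0, 0, 0],
  [0, 0, 0, 0],
  [0, 0, 0, 0],
  [0, 0, 0, 0],
  [0, 0, 0, 0],
], grip=3.5, force=60)

```text
time_s: 19.35
eef_pos: [561.4, 265.8, 127.5]
ee_rot: [0.0, 0.69, 0.724, 0.001]
force: [-2.3, -0.3, 6.4]
grip_width: 0.507
```

```bash
python3 - <<'E'
from h import *
go(560.3,266,124,92.8,20)
E
```

```text
t 19.35 pos [561.4 265.8 127.5] yaw 92.82 tilt [ 3.0e-04  1.2e-03 -1.0e+00] j [0.25 0.7  1.38 0.   1.06 0.2 ] F [-2.3 -0.3  6.4] w 43.3
shift cm (tool axes now) [ 0.03 -0.11  0.35] turn 0.02 per row [ 0.   -0.01  0.02] 0.0
```

>>> apply_moves([
  [0, 0, 0, 0],
  [0, 0, -0.3, 0],
  [0, 0, -0.6, 0],
  [0, 0, -0.8, 0],
  [0, 0, -0.3, 0],
  [0, 0, 0, 0],
])

```text
time_s: 19.95
eef_pos: [561.4, 265.7, 147.2]
ee_rot: [0.0, 0.69, 0.724, 0.0]
force: [-0.1, -0.2, -4.7]
grip_width: 0.508
```

```bash
python3 - <<'E'
from h import *
go(510.6,-173.5,230,92.8,20)
c=snap('side','x.png');o=(175,215)
cv2.imwrite('pics/g9.png',cv2.resize(c['img'][o[1]:o[1]+90,o[0]:o[0]+90,::-1],None,fx=6,fy=6,interpolation=cv2.INTER_CUBIC))
E
```

```text
t 19.95 pos [561.4 265.7 147.2] yaw 92.81 tilt [ 2.0e-04  1.1e-03 -1.0e+00] j [ 0.25  0.67  1.37 -0.    1.1   0.2 ] F [-0.1 -0.2 -4.7] w 43.4
shift cm (tool axes now) [-43.62  -7.22  -8.29] turn 0.01 per row [-2.18 -0.36 -0.41] 0.0
```

View pics/g9.png

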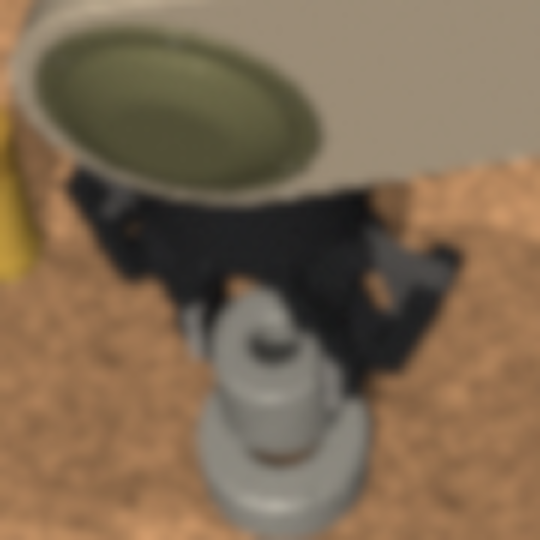

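>>> apply_moves([
  [0, 0, -1, 0],
  [-0.7, -0.1, -1.5, 0],
  [-1.5, -0.3, -1.5, 0],
  [-2.5, -0.4, -1, 0],
  [-3, -0.5, 0, 0],
  [-3, -0.5, 0, 0],
  [-3, -0.5, 0, 0],
  [-3, -0.5, 0, 0],
])

```text
time_s: 20.8
eef_pos: [541.2, 95.9, 198.0]
ee_rot: [0.001, 0.69, 0.724, 0.0]
force: [0.2, -0.5, -4.6]
grip_width: 0.504
```

>>> apply_moves([
  [-3, -0.5, 0, 0],
  [-3, -0.5, 0, 0],
  [-3, -0.5, 0, 0],
  [-3, -0.5, 0, 0],
  [-3, -0.5, 0, 0],
  [-3, -0.5, 0, 0],
  [-3, -0.5, 0, 0],
  [-2.5, -0.5, 0, 0],
])

```text
time_s: 21.6
eef_pos: [512.7, -141.2, 198.0]
ee_rot: [0.001, 0.69, 0.724, 0.0]
force: [0.0, 0.1, -4.1]
grip_width: 0.51
```

>>> apply_moves([
  [-1.7, -0.2, 0, 0],
  [-0.7, 0, 0, 0],
  [0, 0, 0, 0],
  [0, 0, 0, 0],
])

```text
time_s: 22.0
eef_pos: [512.3, -162.4, 196.7]
ee_rot: [-0.0, 0.689, 0.724, 0.0]
force: [0.0, 0.3, -3.6]
grip_width: 0.508
```

```bash
python3 - <<'E'
from h import *
go(510.6,-173.9,149.5,92.8,20)
c=snap('side','x.png');o=(255,75)
cv2.imwrite('pics/g10.png',cv2.resize(c['img'][o[1]:o[1]+90,o[0]:o[0]+90,::-1],None,fx=6,fy=6,interpolation=cv2.INTER_CUBIC))
E
```

```text
t 22.0 pos [ 512.3 -162.4  196.7] yaw 92.85 tilt [ 4.e-04  0.e+00 -1.e+00] j [-0.53  0.45  1.6   0.    1.09 -0.58] F [ 0.   0.3 -3.6] w 43.4
shift cm (tool axes now) [-1.14 -0.23  4.72] turn 0.05 per row [-0.06 -0.01  0.24] 0.0
```

View pics/g10.png

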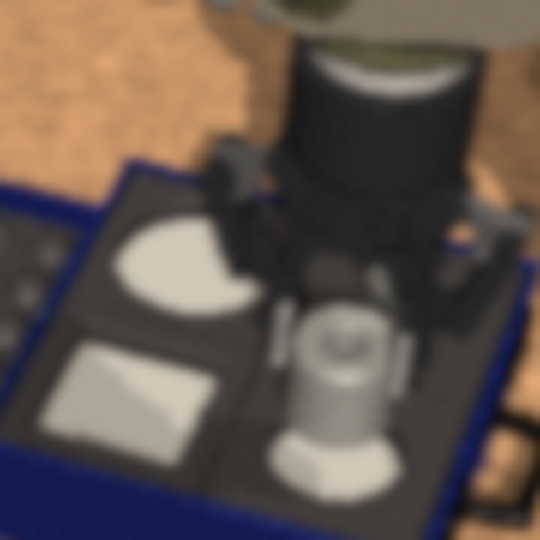

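>>> apply_moves([
  [-0.6, -0.1, 0.3, 0],
  [-0.55, -0.1, 0.8, 0],
  [0, 0, 0.9, 0],
  [0, 0, 0.7, 0],
  [0, 0, 0.3, 0],
  [0, 0, 0, 0],
])

```text
time_s: 22.65
eef_pos: [510.6, -174.7, 166.0]
ee_rot: [-0.001, 0.69, 0.724, -0.0]
force: [-0.0, 0.6, -4.0]
grip_width: 0.507
```

```bash
python3 - <<'E'
from h import *
go(510.6,-173.9,149.5,92.8,20)
c=snap('side','x.png');o=(280,105)
cv2.imwrite('pics/g11.png',cv2.resize(c['img'][o[1]:o[1]+60,o[0]:o[0]+60,::-1],None,fx=9,fy=9,interpolation=cv2.INTER_CUBIC))
E
```

```text
t 22.65 pos [ 510.6 -174.7  166. ] yaw 92.81 tilt [ 7.e-04 -9.e-04 -1.e+00] j [-0.55  0.49  1.62  0.    1.03 -0.6 ] F [-0.   0.6 -4. ] w 43.3
shift cm (tool axes now) [0.07 0.   1.65] turn 0.01 per row [0.   0.   0.08] 0.0
```

View pics/g11.png

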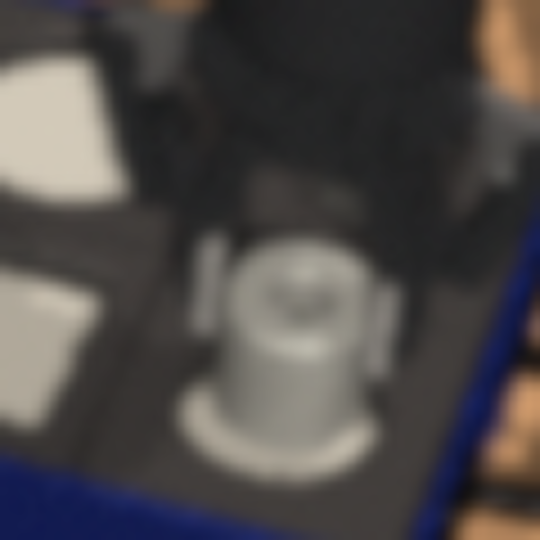

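>>> apply_moves([
  [0, 0.1, 0.4, 0],
  [0, 0, 0.5, 0],
  [0, 0, 0.3, 0],
  [0, 0, 0.2, 0],
  [0, 0, 0, 0],
  [0, 0, 0, 0],
])

```text
time_s: 23.3
eef_pos: [511.8, -174.8, 152.7]
ee_rot: [0.0, 0.69, 0.724, 0.0]
force: [-0.8, -0.1, -4.6]
grip_width: 0.505
```

```bash
python3 - <<'E'
from h import *
go(510.6,-173.9,149.5,92.8,20)
E
```

```text
t 23.3 pos [ 511.8 -174.8  152.7] yaw 92.81 tilt [-1.e-04  1.e-04 -1.e+00] j [-0.55  0.51  1.63  0.    1.   -0.59] F [-0.8 -0.1 -4.6] w 43.1
shift cm (tool axes now) [ 0.1  -0.12  0.32] turn 0.01 per row [ 0.   -0.01  0.02] 0.0
```

>>> apply_moves([
  [0, 0, 0.15, 0],
  [0, 0, 0.1, 0],
  [0, 0, 0, 0],
])

```text
time_s: 23.6
eef_pos: [511.7, -174.8, 150.0]
ee_rot: [-0.0, 0.69, 0.724, -0.0]
force: [-0.2, -0.8, -5.4]
grip_width: 0.509
```

>>> apply_moves([
  [0, 0, 0.05, 0],
  [0, 0, 0.05, 0],
  [0, 0, 0, 0],
])

```text
time_s: 23.9
eef_pos: [511.8, -174.8, 149.5]
ee_rot: [0.0, 0.69, 0.724, -0.0]
force: [-3.2, 0.4, 2.2]
grip_width: 0.509
```

>>> apply_moves([
  [0, 0, 0.03, 0],
  [0, 0, 0, 0],
])

```text
time_s: 24.1
eef_pos: [511.8, -174.9, 149.5]
ee_rot: [0.0, 0.69, 0.724, -0.0]
force: [-3.4, 1.6, 5.9]
grip_width: 0.507
```

>>> apply_moves([
  [0, 0, 0, 0],
  [0, 0, 0, 0],
  [0, 0, 0, 0],
  [0, 0, 0, 0],
], grip=6.2)

```text
time_s: 24.5
eef_pos: [511.9, -174.9, 148.8]
ee_rot: [0.0, 0.69, 0.724, 0.0]
force: [-1.1, 0.3, 0.6]
grip_width: 0.726
```

>>> apply_moves([
  [0, 0, -0.5, 0],
  [0, 0, -1.2, 0],
  [0, 0, -2, 0],
  [0, 0, -2, 0],
  [0, 0, -1, 0],
  [0, 0, 0, 0],
])

```text
time_s: 25.1
eef_pos: [512.2, -175.0, 217.5]
ee_rot: [0.002, 0.69, 0.724, 0.0]
force: [-0.2, 0.1, -0.3]
grip_width: 0.728
```

```bash
python3 - <<'E'
from h import *
go(560.9,266,215,92.8,20)
c=snap('side','x.png');o=(250,80)
a=cv2.resize(c['img'][o[1]:o[1]+90,o[0]:o[0]+110,::-1],None,fx=5,fy=5,interpolation=cv2.INTER_CUBIC);cv2.imwrite('pics/g12.png',a)
o=(185,250)
cv2.imwrite('pics/g12b.png',cv2.resize(c['img'][o[1]:o[1]+60,o[0]:o[0]+60,::-1],None,fx=9,fy=9,interpolation=cv2.INTER_CUBIC))
c=snap('top','x.png');o=(135,155)
cv2.imwrite('pics/g12c.png',cv2.resize(c['img'][o[1]:o[1]+60,o[0]:o[0]+60,::-1],None,fx=9,fy=9,interpolation=cv2.INTER_CUBIC))
E
```

```text
t 25.1 pos [ 512.2 -175.   217.5] yaw 92.82 tilt [-0.0018  0.0026 -1.    ] j [-0.55  0.43  1.57  0.    1.14 -0.59] F [-0.2  0.1 -0.3] w 62.2
shift cm (tool axes now) [43.81  7.04  0.19] turn 0.02 per row [2.19 0.35 0.01] 0.0
```

View pics/g12.png

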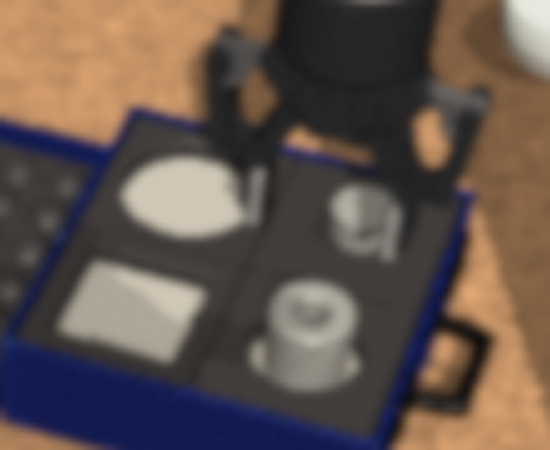

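View pics/g12b.png

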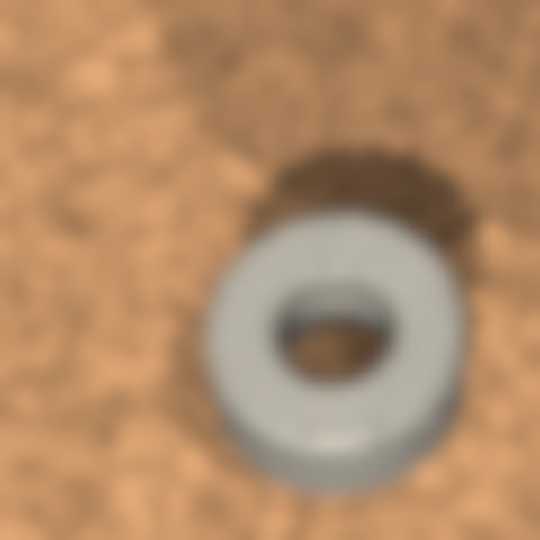

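View pics/g12c.png

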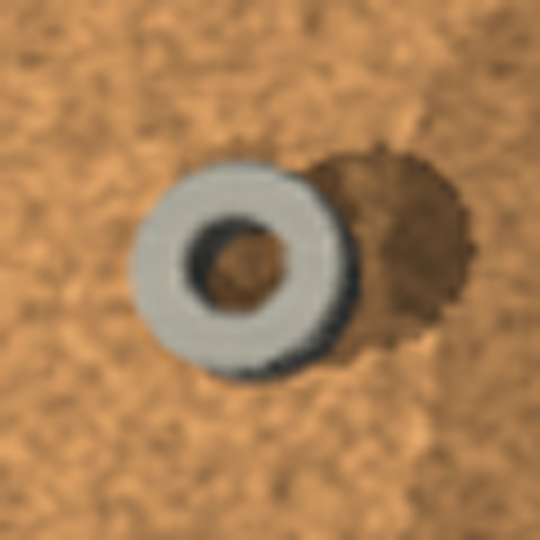

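```bash
python3 - <<'E'
from h import *
s=load('side1.pkl');c=load('top1.pkl')
print(at(s,185+335.5/9-.5,250+331/9-.5,30).round(1),at(c,135+239/9-.5,155+267/9-.5,30).round(1))
E
```

```text
[561.7 267.7  30. ] [558.3 267.8  30. ]
```

>>> apply_moves([
  [1, 0.1, 0, 0],
  [2, 0.3, 0, 0],
  [3, 0.5, 0, 0],
  [3.5, 0.6, 0, 0],
  [3.5, 0.6, 0, 0],
  [3.5, 0.6, 0, 0],
  [3.5, 0.6, 0, 0],
  [3.5, 0.6, 0, 0],
], grip=8.3)

```text
time_s: 26.0
eef_pos: [538.7, 64.0, 215.0]
ee_rot: [-0.001, 0.689, 0.724, -0.0]
force: [-0.0, 0.1, 0.1]
grip_width: 0.972
```

>>> apply_moves([
  [3.5, 0.6, 0, 0],
  [3.5, 0.6, 0, 0],
  [3.5, 0.6, 0, 0],
  [3.5, 0.6, 0, 0],
  [3, 0.4, 0, 0],
  [2, 0.4, 0, 0],
  [1, 0.1, 0, 0],
  [0, 0, 0, 0],
])

```text
time_s: 26.8
eef_pos: [561.7, 264.2, 215.0]
ee_rot: [-0.0, 0.689, 0.725, -0.001]
force: [-0.2, -0.6, 0.2]
grip_width: 0.971
```

```bash
python3 - <<'E'
from h import *
go(560.9,266,83,92.8,20)
E
```

```text
t 26.8 pos [561.7 264.2 215. ] yaw 92.9 tilt [-2.0e-04 -1.3e-03 -1.0e+00] j [0.25 0.6  1.31 0.   1.24 0.2 ] F [-0.2 -0.6  0.2] w 82.9
shift cm (tool axes now) [ 0.19 -0.06 13.2 ] turn 0.1 per row [ 0.01 -0.    0.66] 0.0
```

>>> apply_moves([
  [0.35, -0.15, 1, 0],
  [0, 0, 2, 0],
  [0, 0, 2.5, 0],
  [0, 0, 2.5, 0],
  [0, 0, 2, 0],
  [0, 0, 1.2, 0],
  [0, 0, 0.5, 0],
  [0, 0, 0, 0],
])

```text
time_s: 27.6
eef_pos: [560.6, 266.3, 98.6]
ee_rot: [-0.0, 0.69, 0.724, -0.0]
force: [0.8, 0.4, 0.4]
grip_width: 0.971
```

```bash
python3 - <<'E'
from h import *
go(560.3,267.7,83,92.8,20)
c=snap('side','x.png');o=(175,215)
cv2.imwrite('pics/g13.png',cv2.resize(c['img'][o[1]:o[1]+100,o[0]:o[0]+90,::-1],None,fx=6,fy=6,interpolation=cv2.INTER_CUBIC))
E
```

```text
t 27.6 pos [560.6 266.3  98.6] yaw 92.78 tilt [-1.e-04 -5.e-04 -1.e+00] j [ 0.25  0.74  1.4  -0.    1.01  0.21] F [0.8 0.4 0.4] w 83.0
shift cm (tool axes now) [ 0.14 -0.02  1.56] turn -0.02 per row [ 0.01 -0.    0.08] -0.0
```

View pics/g13.png

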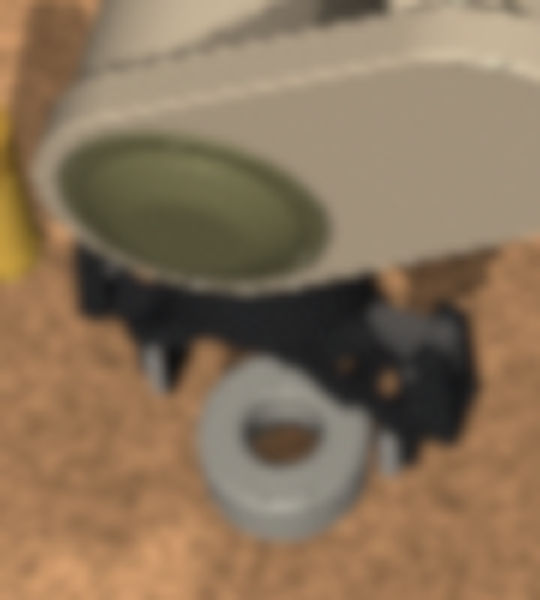

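>>> apply_moves([
  [0.1, 0, 0.6, 0],
  [0, 0, 0.6, 0],
  [0, 0, 0.35, 0],
  [0, 0, 0, 0],
])

```text
time_s: 28.05
eef_pos: [560.4, 267.6, 82.7]
ee_rot: [-0.0, 0.69, 0.724, -0.0]
force: [-0.3, -0.4, 0.2]
grip_width: 0.972
```

>>> apply_moves([
  [0, 0, 0, 0],
  [0, 0, 0, 0],
  [0, 0, 0, 0],
  [0, 0, 0, 0],
  [0, 0, 0, 0],
  [0, 0, 0, 0],
], grip=5, force=70)

```text
time_s: 28.65
eef_pos: [561.1, 267.7, 84.4]
ee_rot: [0.0, 0.69, 0.724, 0.001]
force: [-0.8, -0.3, 5.1]
grip_width: 0.711
```

>>> apply_moves([
  [0, 0, 0, 0],
  [0, 0, -0.3, 0],
  [0, 0, -0.5, 0],
  [0, 0, -0.7, 0],
  [0, 0, -0.3, 0],
  [0, 0, 0, 0],
])

```text
time_s: 29.25
eef_pos: [560.8, 267.7, 101.9]
ee_rot: [0.0, 0.69, 0.724, 0.0]
force: [0.6, 0.1, -5.0]
grip_width: 0.71
```

```bash
python3 - <<'E'
from h import *
go(615.4,-268.5,180,92.8,20)
c=snap('side','x.png');o=(175,215)
cv2.imwrite('pics/g14.png',cv2.resize(c['img'][o[1]:o[1]+100,o[0]:o[0]+90,::-1],None,fx=6,fy=6,interpolation=cv2.INTER_CUBIC))
E
```

```text
t 29.25 pos [560.8 267.7 101.9] yaw 92.81 tilt [ 2.e-04  9.e-04 -1.e+00] j [ 0.26  0.73  1.4  -0.    1.01  0.21] F [ 0.6  0.1 -5. ] w 60.6
shift cm (tool axes now) [-53.82   2.83  -7.82] turn 0.01 per row [-2.69  0.14 -0.39] 0.0
```

View pics/g14.png

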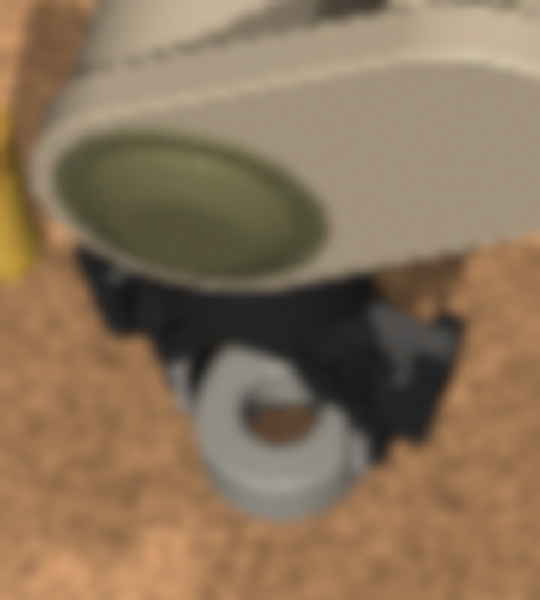

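>>> apply_moves([
  [0, 0, -1, 0],
  [-0.5, 0, -2, 0],
  [-1, 0.1, -2.3, 0],
  [-2, 0.1, -2, 0],
  [-3, 0.2, -1.2, 0],
  [-3, 0.2, -0.7, 0],
  [-3, 0.2, 0, 0],
  [-3, 0.2, 0, 0],
])

```text
time_s: 30.1
eef_pos: [578.2, 112.2, 194.2]
ee_rot: [0.0, 0.69, 0.724, 0.0]
force: [1.3, -0.1, -4.3]
grip_width: 0.713
```

>>> apply_moves([
  [-3, 0.2, 0, 0],
  [-3, 0.2, 0, 0],
  [-3, 0.2, 0, 0],
  [-3, 0.2, 0, 0],
  [-3, 0.2, 0, 0],
  [-3, 0.2, 0, 0],
  [-3, 0.2, 0, 0],
  [-3, 0.2, 0, 0],
])

```text
time_s: 30.9
eef_pos: [605.9, -126.8, 193.9]
ee_rot: [0.0, 0.69, 0.724, 0.0]
force: [1.2, 0.2, -4.9]
grip_width: 0.713
```

>>> apply_moves([
  [-3, 0.2, 0, 0],
  [-3, 0.2, 0, 0],
  [-3, 0.2, 0, 0],
  [-2, 0, 0, 0],
  [-1, 0, 0, 0],
  [0, 0, 0, 0],
  [0, 0, 0, 0],
])

```text
time_s: 31.6
eef_pos: [617.8, -244.2, 193.3]
ee_rot: [-0.0, 0.689, 0.724, 0.0]
force: [-0.0, -0.1, -4.0]
grip_width: 0.71
```

```bash
python3 - <<'E'
from h import *
go(615.4,-268.8,180,92.8,20)
E
```

```text
t 31.6 pos [ 617.8 -244.2  193.3] yaw 92.84 tilt [ 7.e-04 -3.e-04 -1.e+00] j [-0.55  0.71  1.16  0.    1.26 -0.6 ] F [-0.  -0.1 -4. ] w 60.6
shift cm (tool axes now) [-2.44 -0.36  1.33] turn 0.04 per row [-0.12 -0.02  0.07] 0.0
```

>>> apply_moves([
  [-0.8, -0.1, 0.3, 0],
  [-1, -0.15, 1, 0],
  [-0.65, -0.1, 1, 0],
  [0, 0, 1, 0],
  [0, 0, 0.4, 0],
  [0, 0, 0, 0],
])

```text
time_s: 32.2
eef_pos: [615.3, -269.4, 155.2]
ee_rot: [-0.001, 0.689, 0.724, -0.0]
force: [1.2, 0.3, -4.6]
grip_width: 0.709
```

```bash
python3 - <<'E'
from h import *
go(615.4,-268.8,136,92.8,20)
c=snap('side','x.png');o=(255,75)
cv2.imwrite('pics/g15.png',cv2.resize(c['img'][o[1]:o[1]+75,o[0]:o[0]+80,::-1],None,fx=7.5,fy=7.5,interpolation=cv2.INTER_CUBIC))
E
```

```text
t 32.2 pos [ 615.3 -269.4  155.2] yaw 92.82 tilt [ 0.0012 -0.0015 -1.    ] j [-0.59  0.77  1.17  0.    1.21 -0.64] F [ 1.2  0.3 -4.6] w 60.5
shift cm (tool axes now) [0.06 0.01 1.92] turn 0.02 per row [0.  0.  0.1] 0.0
```

View pics/g15.png

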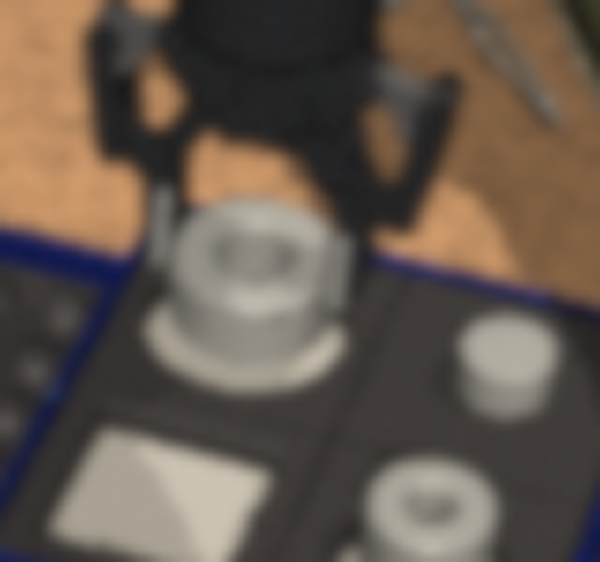

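>>> apply_moves([
  [0, 0, 0.4, 0],
  [0, 0, 0.5, 0],
  [0, 0, 0.4, 0],
  [0, 0, 0.2, 0],
  [0, 0, 0, 0],
  [0, 0, 0, 0],
])

```text
time_s: 32.85
eef_pos: [615.6, -269.9, 141.4]
ee_rot: [0.0, 0.69, 0.724, 0.0]
force: [-0.6, 0.2, -4.9]
grip_width: 0.713
```

>>> apply_moves([
  [0, 0, 0.1, 0],
  [0, 0, 0.1, 0],
  [0, 0, 0, 0],
])

```text
time_s: 33.15
eef_pos: [615.5, -269.8, 139.2]
ee_rot: [-0.0, 0.69, 0.724, -0.0]
force: [0.1, 0.3, -4.6]
grip_width: 0.713
```

>>> apply_moves([
  [0, 0, 0.1, 0],
  [0, 0, 0.05, 0],
  [0, 0, 0, 0],
])

```text
time_s: 33.45
eef_pos: [615.5, -269.8, 137.7]
ee_rot: [-0.0, 0.69, 0.724, -0.0]
force: [-1.0, -0.0, -4.7]
grip_width: 0.707
```

>>> apply_moves([
  [0, 0, 0.1, 0],
  [0, 0, 0.05, 0],
  [0, 0, 0, 0],
])

```text
time_s: 33.75
eef_pos: [615.6, -269.8, 136.5]
ee_rot: [0.0, 0.69, 0.724, 0.0]
force: [0.5, 0.3, -2.3]
grip_width: 0.711
```

>>> apply_moves([
  [0, 0, 0.05, 0],
  [0, 0, 0.03, 0],
  [0, 0, 0, 0],
])

```text
time_s: 34.05
eef_pos: [615.6, -269.8, 136.5]
ee_rot: [0.0, 0.69, 0.724, -0.0]
force: [-6.4, 2.0, 4.8]
grip_width: 0.716
```

>>> apply_moves([
  [0, 0, 0, 0],
  [0, 0, 0, 0],
  [0, 0, 0, 0],
  [0, 0, 0, 0],
], grip=7.6)

```text
time_s: 34.45
eef_pos: [615.6, -269.9, 135.5]
ee_rot: [0.0, 0.69, 0.724, 0.0]
force: [0.5, 0.1, -0.7]
grip_width: 0.893
```

>>> apply_moves([
  [0, 0, -0.5, 0],
  [0, 0, -1.2, 0],
  [0, 0, -2, 0],
  [0, 0, -2, 0],
  [0, 0, -2, 0],
  [0, 0, -1, 0],
  [0, 0, 0, 0],
])

```text
time_s: 35.15
eef_pos: [615.9, -270.0, 224.5]
ee_rot: [0.002, 0.69, 0.724, 0.0]
force: [0.5, -0.2, -1.0]
grip_width: 0.892
```

```bash
python3 - <<'E'
from h import *
go(522,-7.5,180,67.5,20)
c=snap('side','x.png');o=(250,75)
cv2.imwrite('pics/g16.png',cv2.resize(c['img'][o[1]:o[1]+90,o[0]:o[0]+110,::-1],None,fx=5.5,fy=5.5,interpolation=cv2.INTER_CUBIC))
o=(260,185)
a=cv2.resize(c['img'][o[1]:o[1]+45,o[0]:o[0]+45,::-1],None,fx=8.6,fy=8.6,interpolation=cv2.INTER_CUBIC)
c=snap('top','x.png');o=(242,180)
b=cv2.resize(c['img'][o[1]:o[1]+45,o[0]:o[0]+45,::-1],None,fx=8.6,fy=8.6,interpolation=cv2.INTER_CUBIC)
cv2.imwrite('pics/g16b.png',np.hstack([a,b])); print(a.shape)
E
```

```text
t 35.15 pos [ 615.9 -270.   224.5] yaw 92.81 tilt [-0.002   0.0027 -1.    ] j [-0.59  0.7   1.1   0.    1.34 -0.64] F [ 0.5 -0.2 -1. ] w 76.2
shift cm (tool axes now) [26.69 -8.1   4.38] turn 25.31 per row [ 1.33 -0.41  0.22] 1.27
(387, 387, 3)
```

View pics/g16.png

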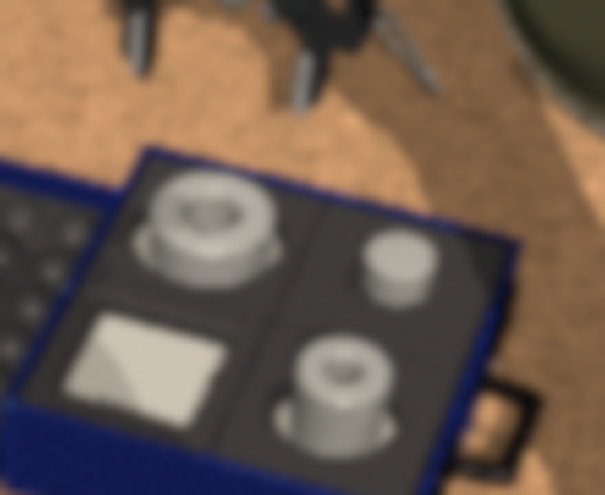

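View pics/g16b.png

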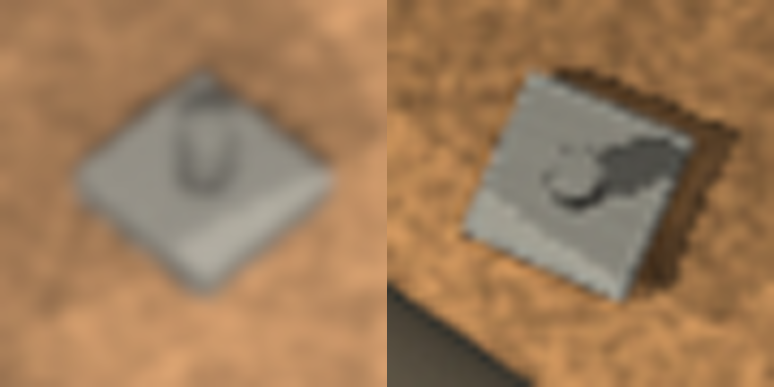

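```bash
python3 - <<'E'
from h import *
c=load('top1.pkl');s=load('side1.pkl');k=8.6
t=lambda p,z:at(c,242+p[0]/k-.5,180+p[1]/k-.5,z)[:2]
d=lambda p,z:at(s,260+p[0]/k-.5,185+p[1]/k-.5,z)[:2]
for f,P in((t,((143,72),(305,140),(238,300),(77,235))),(d,((203,68),(332,180),(203,295),(75,180)))):
    Q=np.array([f(p,14) for p in P]);print(Q.mean(0).round(1),[np.hypot(*(Q[i]-Q[i-1])).round(1) for i in range(4)],[(np.degrees(np.arctan2(*(Q[i]-Q[i-1])[::-1]))%90-90).round(1) for i in range(4)])
print(t((188,178),36))
E
```

```text
[520.6  -7.8] [np.float64(55.6), np.float64(55.3), np.float64(54.6), np.float64(54.2)] [np.float64(-20.4), np.float64(-21.9), np.float64(-21.5), np.float64(-20.8)]
[523.6  -7.3] [np.float64(58.9), np.float64(56.6), np.float64(58.5), np.float64(55.8)] [np.float64(-19.1), np.float64(-25.2), np.float64(-19.9), np.float64(-24.9)]
[519.9145654   -7.09012378]
```

>>> apply_moves([
  [0, 0, 0, 5],
  [0, 0, 0, 8],
  [0, 0, 0, 8],
  [0, 0, 0, 3.8],
  [0, 0, 0, 0],
], grip=5)

```text
time_s: 35.75
eef_pos: [615.3, -269.7, 221.2]
ee_rot: [-0.001, 0.829, 0.559, -0.0]
force: [-0.3, 0.3, -0.3]
grip_width: 0.585
```

```bash
python3 - <<'E'
from h import *
go(521.5,-7.5,180,68,10)
E
```

```text
t 35.75 pos [ 615.3 -269.7  221.2] yaw 67.98 tilt [ 5.0e-04 -2.1e-03 -1.0e+00] j [-0.59  0.71  1.1   0.    1.34 -0.2 ] F [-0.3  0.3 -0.3] w 49.9
shift cm (tool axes now) [ 20.79 -18.52   4.17] turn -0.02 per row [ 2.08 -1.85  0.42] -0.0
```

>>> apply_moves([
  [1, -0.9, 0, 0],
  [2, -1.8, 0, 0],
  [2.5, -2.2, 0, 0],
  [2.5, -2.2, 0, 0],
  [2.5, -2.2, 0, 0],
  [2.5, -2.2, 0.5, 0],
  [2.5, -2.2, 1, 0],
  [2, -1.8, 1, 0],
])

```text
time_s: 36.55
eef_pos: [536.4, -47.9, 196.8]
ee_rot: [-0.0, 0.828, 0.56, -0.0]
force: [1.0, -0.0, -0.2]
grip_width: 0.583
```

>>> apply_moves([
  [1.8, -1.7, 1.2, 0],
  [1, -0.9, 1.5, 0],
  [0.5, -0.4, 1.5, 0],
  [0, 0, 1, 0],
  [0, 0, 0, 0],
  [0, 0, 0, 0],
])

```text
time_s: 37.15
eef_pos: [522.2, -8.2, 145.7]
ee_rot: [0.0, 0.829, 0.559, 0.0]
force: [0.3, 0.4, 0.5]
grip_width: 0.585
```

```bash
python3 - <<'E'
from h import *
go(521.5,-7.5,90,68,10)
E
```

```text
t 37.15 pos [522.2  -8.2 145.7] yaw 68.02 tilt [ 0.e+00  2.e-04 -1.e+00] j [-0.24  0.49  1.69 -0.    0.96  0.14] F [0.3 0.4 0.5] w 49.9
shift cm (tool axes now) [ 0.04 -0.09  5.57] turn 0.02 per row [ 0.   -0.01  0.56] 0.0
```

>>> apply_moves([
  [0, 0, 0.7, 0],
  [0, 0, 1.2, 0],
  [0, 0, 1.0, 0],
  [0, 0, 0.4, 0],
  [0, 0, 0, 0],
])

```text
time_s: 37.65
eef_pos: [521.6, -7.7, 111.7]
ee_rot: [-0.001, 0.829, 0.559, -0.0]
force: [-0.1, -0.2, -0.3]
grip_width: 0.588
```

```bash
python3 - <<'E'
from h import *
go(521.5,-7.5,90,68,10)
c=snap('side','x.png');o=(250,160)
a=cv2.resize(c['img'][o[1]:o[1]+70,o[0]:o[0]+70,::-1],None,fx=8,fy=8,interpolation=cv2.INTER_CUBIC)
cv2.imwrite('pics/g17.png',a)
E
```

```text
t 37.65 pos [521.6  -7.7 111.7] yaw 68.01 tilt [-2.0e-04 -1.5e-03 -1.0e+00] j [-0.24  0.54  1.72  0.    0.88  0.14] F [-0.1 -0.2 -0.3] w 50.2
shift cm (tool axes now) [ 0.01 -0.01  2.17] turn 0.01 per row [ 0.   -0.    0.22] 0.0
```

View pics/g17.png

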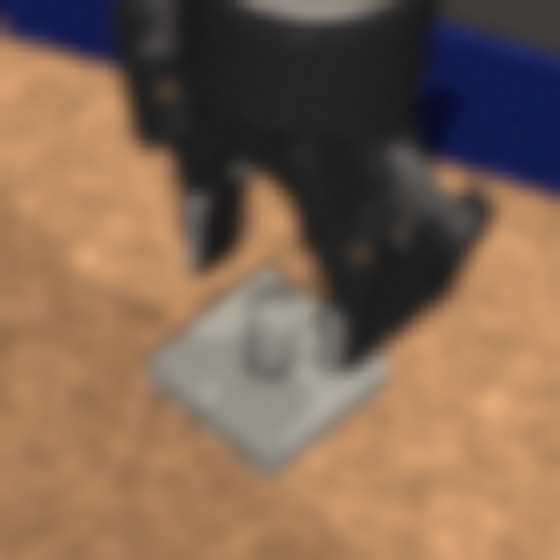

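>>> apply_moves([
  [0, 0, 0.7, 0],
  [0, 0, 0.8, 0],
  [0, 0, 0.5, 0],
  [0, 0, 0.1, 0],
  [0, 0, 0, 0],
])

```text
time_s: 38.2
eef_pos: [521.8, -7.7, 91.3]
ee_rot: [-0.0, 0.829, 0.559, -0.0]
force: [-0.4, 0.4, -0.4]
grip_width: 0.585
```

>>> apply_moves([
  [0, 0, 0, 0],
  [0, 0, 0, 0],
  [0, 0, 0, 0],
  [0, 0, 0, 0],
  [0, 0, 0, 0],
  [0, 0, 0, 0],
  [0, 0, 0, 0],
], grip=0.5, force=70)

```text
time_s: 38.9
eef_pos: [522.1, -7.7, 92.1]
ee_rot: [0.0, 0.829, 0.559, 0.0]
force: [-1.7, -0.9, 5.5]
grip_width: 0.155
```

>>> apply_moves([
  [0, 0, 0, 0],
  [0, 0, -0.3, 0],
  [0, 0, -0.5, 0],
  [0, 0, -0.7, 0],
  [0, 0, -0.5, 0],
  [0, 0, 0, 0],
])

```text
time_s: 39.5
eef_pos: [522.2, -7.7, 112.3]
ee_rot: [0.001, 0.829, 0.559, 0.0]
force: [1.1, 0.5, -3.7]
grip_width: 0.156
```

```bash
python3 - <<'E'
from h import *
go(610.5,-168.6,180,92.8,10)
c=snap('side','x.png');o=(250,160)
a=cv2.resize(c['img'][o[1]:o[1]+70,o[0]:o[0]+70,::-1],None,fx=8,fy=8,interpolation=cv2.INTER_CUBIC)
cv2.imwrite('pics/g18.png',a)
E
```

```text
t 39.5 pos [522.2  -7.7 112.3] yaw 68.01 tilt [ 2.0e-04  1.5e-03 -1.0e+00] j [-0.24  0.54  1.72  0.    0.88  0.14] F [ 1.1  0.5 -3.7] w 13.3
shift cm (tool axes now) [-11.61  14.22  -6.75] turn -24.79 per row [-1.16  1.42 -0.67] -2.48
```

View pics/g18.png

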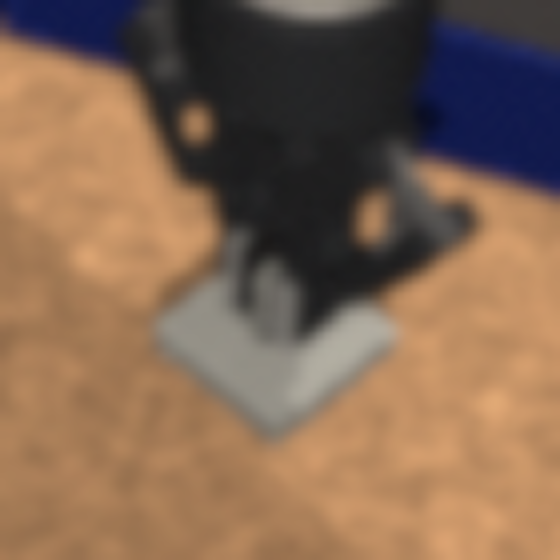

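>>> apply_moves([
  [0, 0, -0.7, -2],
  [0, 0, -1.2, -4],
  [0, 0, -1.5, -5],
  [0, 0, -1.5, -5],
  [0, 0, -1.5, -5],
  [0, 0, -1, -3.8],
  [0, 0, -0.5, 0],
  [0, 0, 0, 0],
])

```text
time_s: 40.35
eef_pos: [521.9, -7.7, 190.7]
ee_rot: [0.0, 0.69, 0.724, 0.0]
force: [-0.1, -0.3, -3.2]
grip_width: 0.157
```

```bash
python3 - <<'E'
from h import *
go(610.5,-168.6,190,92.8,10)
E
```

```text
t 40.35 pos [521.9  -7.7 190.7] yaw 92.71 tilt [-1.e-04  5.e-04 -1.e+00] j [-0.24  0.42  1.66  0.    1.06 -0.29] F [-0.1 -0.3 -3.2] w 13.4
shift cm (tool axes now) [-16.49   8.09   0.08] turn -0.09 per row [-1.65  0.81  0.01] -0.01
```

>>> apply_moves([
  [-0.8, 0.4, 0, 0],
  [-1.5, 0.7, 0, 0],
  [-2.2, 1.1, 0, 0],
  [-2.5, 1.2, 0, 0],
  [-2.5, 1.2, 0, 0],
  [-2.5, 1.2, 0, 0],
  [-2.2, 1.1, 0, 0],
  [-1.4, 0.7, 0, 0],
])

```text
time_s: 41.15
eef_pos: [606.0, -162.8, 189.5]
ee_rot: [-0.0, 0.69, 0.723, -0.0]
force: [-0.3, -0.1, -4.4]
grip_width: 0.15
```

>>> apply_moves([
  [-0.8, 0.4, 0, 0],
  [0, 0, 0.4, 0],
  [0, 0, 0.6, 0],
  [0, 0, 0.4, 0],
  [0, 0, 0, 0],
  [0, 0, 0, 0],
])

```text
time_s: 41.75
eef_pos: [609.8, -167.2, 176.5]
ee_rot: [-0.0, 0.689, 0.724, -0.0]
force: [-0.3, -0.6, -3.3]
grip_width: 0.153
```

```bash
python3 - <<'E'
from h import *
go(610.5,-168.6,144,92.8,10)
c=snap('side','x.png');o=(250,85)
a=cv2.resize(c['img'][o[1]:o[1]+70,o[0]:o[0]+75,::-1],None,fx=8,fy=8,interpolation=cv2.INTER_CUBIC)
cv2.imwrite('pics/g19.png',a)
E
```

```text
t 41.75 pos [ 609.8 -167.2  176.5] yaw 92.84 tilt [ 1.e-04 -1.e-04 -1.e+00] j [-0.45  0.66  1.3   0.    1.18 -0.5 ] F [-0.3 -0.6 -3.3] w 13.0
shift cm (tool axes now) [-0.15  0.07  3.25] turn 0.04 per row [-0.01  0.01  0.33] 0.0
```

View pics/g19.png

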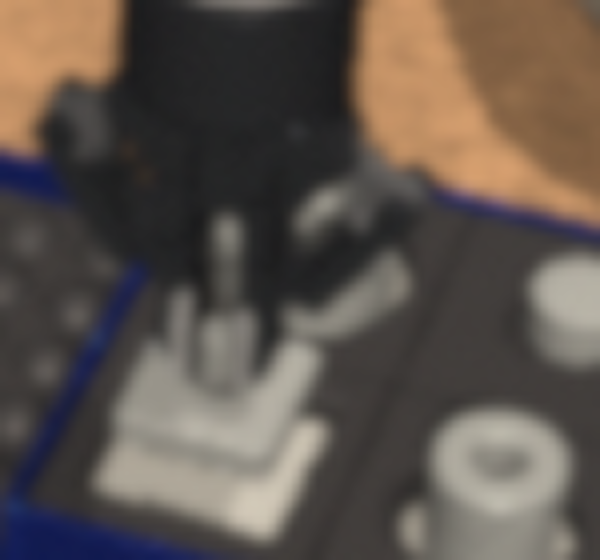

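>>> apply_moves([
  [-0.15, 0.07, 0.4, 0],
  [0, 0, 0.7, 0],
  [0, 0, 0.4, 0],
  [0, 0, 0, 0],
  [0, 0, 0, 0],
])

```text
time_s: 42.3
eef_pos: [610.6, -169.0, 161.4]
ee_rot: [-0.0, 0.69, 0.724, -0.0]
force: [1.0, -0.9, -2.9]
grip_width: 0.155
```

```bash
python3 - <<'E'
from h import *
go(610.5,-168.6,144,92.8,10)
c=snap('side','x.png');o=(250,85)
a=cv2.resize(c['img'][o[1]:o[1]+70,o[0]:o[0]+75,::-1],None,fx=8,fy=8,interpolation=cv2.INTER_CUBIC)
cv2.imwrite('pics/g20.png',a)
E
```

```text
t 42.3 pos [ 610.6 -169.   161.4] yaw 92.81 tilt [ 1.e-04 -1.e-04 -1.e+00] j [-0.45  0.68  1.31  0.    1.15 -0.5 ] F [ 1.  -0.9 -2.9] w 13.2
shift cm (tool axes now) [ 0.04 -0.01  1.74] turn 0.01 per row [ 0.   -0.    0.17] 0.0
```

View pics/g20.png

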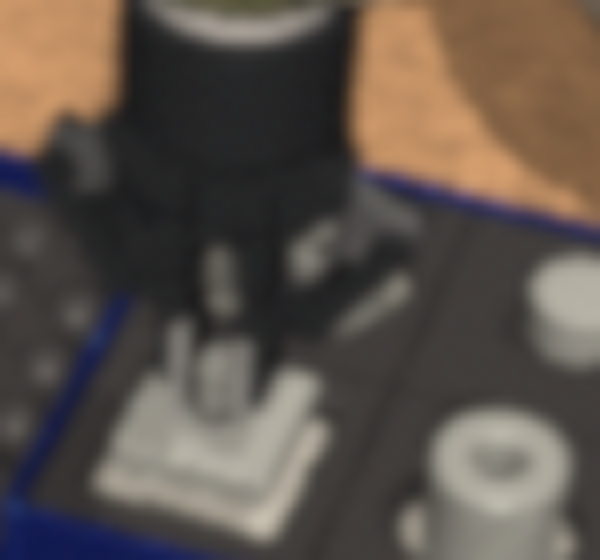

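Aligned with the pocket. Lowering.

>>> apply_moves([
  [0, 0, 0.4, 0],
  [0, 0, 0.5, 0],
  [0, 0, 0.3, 0],
  [0, 0, 0.1, 0],
  [0, 0, 0, 0],
  [0, 0, 0, 0],
])

```text
time_s: 42.95
eef_pos: [610.7, -169.0, 148.6]
ee_rot: [0.0, 0.69, 0.724, 0.0]
force: [-0.5, -0.2, -3.4]
grip_width: 0.15
```

>>> apply_moves([
  [0, 0, 0.1, 0],
  [0, 0, 0.1, 0],
  [0, 0, 0, 0],
])

```text
time_s: 43.25
eef_pos: [610.5, -169.0, 146.4]
ee_rot: [-0.0, 0.69, 0.724, -0.0]
force: [0.5, -0.6, -2.9]
grip_width: 0.151
```

>>> apply_moves([
  [0, 0, 0.08, 0],
  [0, 0, 0.05, 0],
  [0, 0, 0, 0],
])

```text
time_s: 43.55
eef_pos: [610.6, -169.0, 145.1]
ee_rot: [-0.0, 0.69, 0.724, -0.0]
force: [1.0, 0.5, -3.6]
grip_width: 0.151
```

>>> apply_moves([
  [0, 0, 0.06, 0],
  [0, 0, 0.05, 0],
  [0, 0, 0, 0],
])

```text
time_s: 43.85
eef_pos: [610.6, -169.0, 144.1]
ee_rot: [0.0, 0.69, 0.724, -0.0]
force: [0.3, -0.1, -3.1]
grip_width: 0.151
```

>>> apply_moves([
  [0, 0, 0.03, 0],
  [0, 0, 0.02, 0],
  [0, 0, 0, 0],
])

```text
time_s: 44.15
eef_pos: [610.6, -169.0, 144.1]
ee_rot: [0.0, 0.69, 0.724, 0.0]
force: [-4.1, 1.1, 3.5]
grip_width: 0.15
```

Contact at the expected height (144). Release.

>>> apply_moves([
  [0, 0, 0, 0],
  [0, 0, 0, 0],
  [0, 0, 0, 0],
  [0, 0, 0, 0],
], grip=4)

```text
time_s: 44.55
eef_pos: [610.7, -169.1, 143.6]
ee_rot: [0.0, 0.69, 0.724, 0.0]
force: [-0.4, -0.5, 0.1]
grip_width: 0.467
```

>>> apply_moves([
  [0, 0, -0.5, 0],
  [0, 0, -1.2, 0],
  [0, 0, -2, 0],
  [0, 0, -3, 0],
  [0, 0, -3, 0],
  [0, 0, -2, 0],
  [0, 0, 0, 0],
])

```text
time_s: 45.25
eef_pos: [611.3, -169.3, 264.9]
ee_rot: [0.003, 0.69, 0.724, 0.001]
force: [-0.8, -0.2, -0.2]
grip_width: 0.468
```

>>> apply_moves([
  [2, 0, 0, 0],
  [3, 0, 0, 0],
  [3, 0, 0, 0],
  [3, 0, 0, 0],
  [3, 0, 0, 0],
  [3, 0, 0, 0],
  [2, 0, 0, 0],
  [0, 0, 0, 0],
])

```text
time_s: 46.05
eef_pos: [600.5, 24.0, 259.7]
ee_rot: [-0.001, 0.688, 0.725, -0.0]
force: [0.5, -0.3, -0.4]
grip_width: 0.464
```

```bash
python3 - <<'E'
from h import *
go(610.5,0,250,92.8,10)
c=snap('side','x.png');o=(240,75)
cv2.imwrite('pics/e1.png',cv2.resize(c['img'][o[1]:o[1]+100,o[0]:o[0]+125,::-1],None,fx=6,fy=6,interpolation=cv2.INTER_CUBIC))
c=snap('top','x.png')
o=(290,130)
cv2.imwrite('pics/e2.png',cv2.resize(c['img'][o[1]:o[1]+110,o[0]:o[0]+120,::-1],None,fx=5.4,fy=5.4,interpolation=cv2.INTER_CUBIC))
for n in('vial','glue_stick'):
  for cam in('top','side'): print(n,cam,[(round(x['score'],2),round(x['location'][0]*512),round(x['location'][1]*384)) for x in nets.boxes_of(cam,n)[:1]])
E
```

```text
t 46.05 pos [600.5  24.  259.7] yaw 93.01 tilt [ 0.001  -0.0018 -1.    ] j [-0.16  0.51  1.32  0.    1.31 -0.21] F [ 0.5 -0.3 -0.4] w 39.6
shift cm (tool axes now) [-2.45  0.88  0.97] turn 0.21 per row [-0.24  0.09  0.1 ] 0.02
vial top [(0.76, 142, 134)]
vial side [(0.53, 159, 276)]
glue_stick top [(0.73, 177, 130)]
glue_stick side [(0.78, 172, 248)]
```

View pics/e1.png

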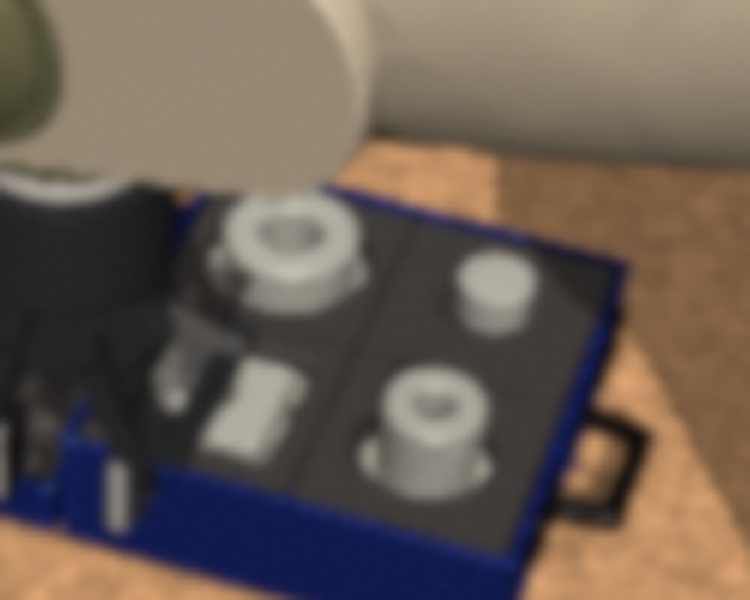

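View pics/e2.png

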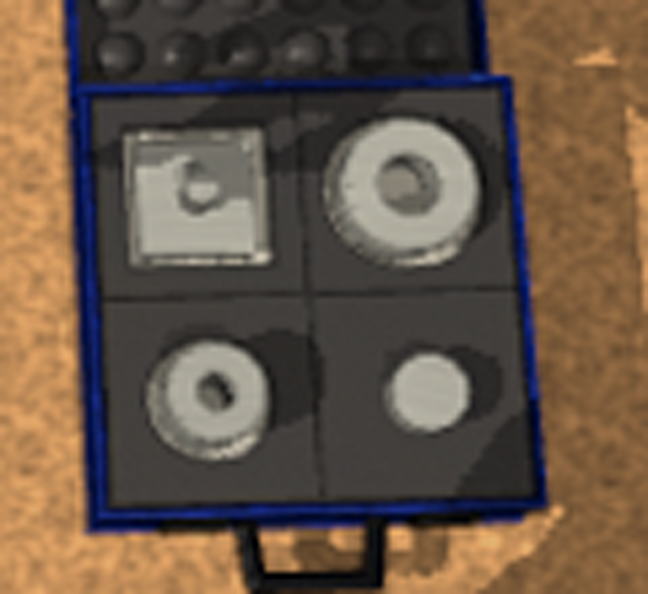

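All four parts sit in their pockets: base at (200,197), ring (405,190), body (212,395) and plunger head (428,392) in the top crop. The vial and glue stick have not moved, and the gripper is clear.

```bash
python3 -c "
from rig import ctrl
print(ctrl.finish_job())"
```

```text
the job is handed in; nothing more can be done
None
```

The die is put away and the job is handed in. I moved the plunger, die body, release ring and die base, in that order, to their foam pockets, and the clock stood at about 46 s of the 128 s allowed.

- **Setting down:** I lowered each part until the wrist force showed contact at the height expected for a seated part, then opened the gripper. The force readings at set-down were all under 10 N.
- **Last pictures:** Both cameras show all four parts upright in their own pockets, with the plunger hanging by its head. In the side picture the gripper partly hid the die base, but the top picture shows it square inside its pocket.
- **Vial and glue stick:** Both were found within about 2 pixels of where they stood at the start, which is within the detector's noise.
- **Disagreements:** The two cameras differed by 1 to 4 mm on the stack and the die base. I used values between them, and this stayed inside the pocket clearances. No check failed.

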